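Unstack the cases and show the ball-ended spindle to the inspection camera

ROBOT

A 6-joint arm with a two-finger parallel gripper is mounted at the origin on the work surface. World frame = base frame: x ahead of the robot, y to its left, z up, the work surface at z = 0. Lengths are in mm, angles in rad, forces in N, time in s.
With the tool pointing down it reaches from about 275 to 750 mm from the base axis. Payload 10.2 kg.
Tool frame: the origin (TCP) lies at the very end of the fingers, on their centre line; the grasp point (between the pads) lies 19 mm behind it; y points along the fingers, x is the direction in which the jaws open and shut, and the axes are right-handed (so a half turn about y gives the same grasp; the last joint's range is limited). The gripper opens to 85 mm and grips with 20 to 120 N. Pads are 22 mm wide; open, the fingers measure 114 mm over their backs; the gripper's body (76 mm by 85 mm) begins 54 mm behind the grasp point. The pads swing forward as they close: fully open they stand 13 mm farther back than shut.
Start: joints at [1.036, 0.313, 1.498, -0, 1.331, -0.223], TCP at [161.068, 499.688, 231.294] pointing down, gripper open.
Joint ranges: [-2.94, 2.94], [-0.97, 2.17], [0.19, 2.56], [-1.23, 4.37], [0.02, 3.11], [-2.88, 2.88]. Speed limits (rad/s): [2.39, 2.39, 3.01, 3.14, 3.14, 3.14].

INTERFACE

Orientations are given as a unit quaternion [w, x, y, z].
In Python, from rig import telemetry, imaging, ctrl gives the robot as it stands.
- The arm moves only by the shell command python3 -m handwheel 'ROWS' [FORCE]. ROWS is JSON, a list of rows, each an object with "delta_pos": the shift along the tool's x, y, z in cm, a list of three; "twist": the turn, a rotation vector about the tool's x, y, z in rad, a list of three; "jaw": the opening, from 0 (shut) to 1 (fully open). A call has exactly 10 rows; each row is the pose to reach, as a shift and turn from the pose commanded when the call began, along the tool's axes at that moment; what a row does not reach only later rows make up. A row lasts 1/12 s, in which the tool goes at most 41.7 mm and 7.16 degrees, less where a joint would pass 70% of its speed; a pose out of reach is approached as far as the arm can. A call with a gripper value outside its range is refused whole. The fingers move at their own pace and stop on an object; FORCE is the grip in N (left out, the last holds). Time passes only in rows, so rows that repeat a pose let the fingers close, or fill a call up. It gives the time, the measured TCP pose, the force and the opening at its end, in the units of the state.
- telemetry.sense(): the state, without advancing time (a new reading comes with each control period).
- imaging.capture(name): name is "scene" or "top" or "wrist"; returns a dict with "frame" (480x640x3 uint8, red, green, blue), "z_map" (480x640 float32, mm along the optical axis (not along the pixel's ray), 0 where there is no reading), "fx", "fy", "cx", "cy" (pixels), "rvec" (rotation vector, rad) and "tvec" (3), from world to camera coordinates, as OpenCV has them. Camera axes: x right, y down, z forward; pixel columns grow to the right and rows downward; lengths in mm; the calibration is good to about 2 mm. A picture is of the moment at which its call begins.
- ctrl.finish_job(): hands the job in, once; it reports no verdict.
The state is a dict: "time_s": time; "joints": joint angles; "dq": joint speeds; "tau": joint torques, N m; "eef_pos": TCP position; "ee_rot": TCP orientation; "force": force on the tool from outside, world axes, zero at the start; "wrist_torque": the same for the moment, N m; "grip_width": opening from 0.0 (shut) to 1.0 (fully open).
Only numpy, scipy, OpenCV 4.12 (cv2) and the standard library are available. Lean on these libraries where they do the work, as an engineer would, in place of code of your own. Each camera call takes 0.05 s, during which the arm holds its last target.

TASK

Two flat wooden cases have been left lying across the spindle rack: move them one at a time, the upper one first, onto the third case on the bench, each squarely on the one below, so that they make a neat column of three. Then take the spindle with the ball end out of the rack and hold it up in the air before the inspection camera, ball towards the lens, the centre of the ball on the lens axis 100 mm in front of the lens and the spindle in line with that axis, which slopes; finish while still holding it there, still. Leave the other spindle in the rack and the other things on the bench where they are.

Things in the scene. Friction and masses are not known exactly. Their poses are not given: they have to be found in the camera images.
- case_base: closed flat dark wooden case, 56 mm wide (its x), 240 mm long (its y), 36 mm high, square edges; origin at the centre of its underside, z up; the foot of the column, lying alone on the table, loose (about 0.6 kg).
- case_low: closed flat dark wooden case, 56 mm wide (its x), 240 mm long (its y), 36 mm high, square edges; origin at the centre of its underside, z up; at the start it lies across the rack on the rack's two cheeks, long side across the spindles, underside 78 mm above the table (about 0.3 kg).
- case_top: closed flat dark wooden case, 56 mm wide (its x), 240 mm long (its y), 36 mm high, square edges; origin at the centre of its underside, z up; at the start it lies on case_low, underside 114 mm above the table (about 0.3 kg).
- rack: fixed wooden rack: base 150 mm (x) by 228 (y), 8 thick; notched cross rails at x = -55 and +55 (12 thick, up to 48 high), spindles free between them; spindle notches at y = -36 and +36; two upright cheeks along x at y = -108 and +108, 12 thick, 78 high. Origin at the centre of its underside, z up, x away from the robot.
- spindle_ball: turned light-wood spindle lying level in two V notches of the rack, axis 46 mm above the table; origin on its axis, x along it towards the head, away from the robot; plain 22 mm diameter waist 30 mm either side of the origin, then 30 mm beads, 24 mm in the notches; 16 mm tenon at the tail (x = -90). Head: a 34 mm ball; the one to show, in either pair of notches. 0.09 kg.
- ball_centre (a point): centre of the ball on spindle_ball, on its axis 83 mm from its origin; moves with it.
- tail_end (a point): centre of the tenon's end face on spindle_ball, on its axis at x = -90 mm; moves with it.
- spindle_point: turned light-wood spindle lying level in two V notches of the rack, axis 46 mm above the table; origin on its axis, x along it towards the head, away from the robot; plain 22 mm diameter waist 30 mm either side of the origin, then 30 mm beads, 24 mm in the notches; 16 mm tenon at the tail (x = -90). Head: a pointed cone, tip at x = 102. Stays in the rack.
- camera: fixed stand of the inspection camera: 110 mm round foot on the table at its origin, thin upright post, fork at the top carrying the camera head with its centre 340 mm above the table.
- camera_head: grey camera head, 70 x 54 x 50 mm, black lens barrel on the side towards the robot; looks along its own -x axis, towards the robot and sloping down 0.2 to 0.6 rad (it stays as set); origin at the head's centre on the lens axis, y level. The held spindle's x axis should point along this x axis.
- lens (a point): centre of the lens front face, 60 mm from the camera head's origin along its -x.
- view_point (a point): point in the air on the lens axis, 100 mm in front of the lens (160 mm from the head's origin along its -x): the centre of the ball belongs here.
- tape_roll: bystander: paper tape roll lying flat, 76 mm diameter, 22 mm high; origin under its centre.
- offcut: bystander: light wood offcut 70 x 45 x 30 mm; origin under its centre.
- glue_bottle: bystander: white bottle, 54 mm diameter, 150 mm tall; origin under its centre.
- mug: bystander: blue mug, 80 mm diameter, 90 mm tall; origin under its centre.
- mallet: bystander: hammer lying on the table.
- turning_chisel: bystander: wooden-handled tool 260 mm long lying on the table.
- faceplate: bystander: steel lathe faceplate, 90 mm diameter, with hub, 34 mm high; origin under its centre.

How it is judged (in metres and radians):
On the way, in this order (a step that is already met when the one before it is completed fails the run):
1. the upper case lies squarely on the case on the bench, released, the other one still on the rack (height (world z) of case_top between 0.031 and 0.041 m and angle between case_top's own z axis and vertical below 0.06 rad and linear speed of case_top below 0.03 m/s and contact force between case_top and the fingers below 0.2 N and horizontal distance between case_top and case_base below 0.015 m and angle between the y axis of case_top and the y axis of case_base, either way round below 0.14 rad and distance of case_low from where it was at the start of the episode below 0.03 m), for 0.2 s.
2. the second case lies squarely on top, released (height (world z) of case_top between 0.031 and 0.041 m and angle between each of case_top, case_low's own z axis and vertical below 0.06 rad and linear speed of each of case_top, case_low below 0.03 m/s and contact force between each of case_top, case_low and the fingers below 0.2 N and horizontal distance between each of case_top, case_low and case_base below 0.015 m and angle between the y axis of each of case_top, case_low and the y axis of case_base, either way round below 0.14 rad and height (world z) of case_low between 0.067 and 0.077 m and horizontal distance between case_low and case_top below 0.015 m and angle between the y axis of case_low and the y axis of case_top, either way round below 0.14 rad), for 0.2 s.
At the end, for the whole second after the job is handed in: The three cases form an upright column (each within 15 mm and 0.14 rad of the ones below, lying flat); the ball-ended spindle is held by the fingers alone, at rest, its ball centre within 20 mm of the view point, its axis within 0.15 rad of the lens axis, ball towards the lens (all of step 2 and distance between ball_centre and view_point below 0.02 m and angle between the x axis of spindle_ball and the x axis of camera_head, either way round below 0.15 rad and x of tail_end in the frame of camera_head below -0.27 m and contact force between spindle_ball and the fingers above 1 N and contact force between spindle_ball and camera below 0.1 N and contact force between spindle_ball and rack below 0.1 N and contact force between spindle_ball and case_low below 0.1 N and linear speed of spindle_ball below 0.02 m/s and angular speed of spindle_ball below 0.2 rad/s); the arm keeps its last pose, push and grip.
It fails at once if the other spindle is disturbed (by more than 25 mm) (distance of spindle_point from where it was at the start of the episode above 0.025 m).
It fails at once if a bystander is disturbed (by more than 30 mm) (distance of any of tape_roll, offcut, glue_bottle, mug, mallet, turning_chisel, faceplate from where it was at the start of the episode above 0.03 m).
It also fails if it takes over 72 s, if anything falls off the work surface, if the arm or the gripper's body presses on something with over 40 N, if the wrist force passes 120 N, or if a joint passes its speed limit or range.

## Working session

There is one attempt and no reset: what is moved stays moved. The work goes in short steps, Python scripts to look and compute and a shell command to move; the robot and the scene stay as the last step left them, time stands still between calls to the robot, and variables do not carry over. Pictures are saved under pics/ and viewed, and the job is handed in when it is done.

```bash
ls; mkdir -p pics
python3 - <<'E'
from rig import telemetry, imaging, ctrl
import cv2, pickle
print(telemetry.sense())
for n in ["scene","top","wrist"]:
    c=imaging.capture(n)
    cv2.imwrite(f"pics/{n}0.png",c["frame"][:,:,::-1])
    pickle.dump(c,open(f"{n}0.pkl","wb"))
    print(n,c["fx"],c["fy"],c["cx"],c["cy"],c["rvec"],c["tvec"])
E
```

```text
pics
{'time_s': 0.0, 'joints': array([ 1.03556769e+00,  3.13469047e-01,  1.49840441e+00, -2.23733630e-05,
        1.33097469e+00, -2.23415495e-01]), 'dq': array([-5.30634952e-04, -9.40658483e-04, -5.44304723e-04,  5.96970765e-04,
        8.48040619e-05,  2.19058264e-04]), 'tau': array([-1.00570614e-03, -4.12273264e+01, -2.59740150e+01, -2.78732768e-04,
        4.23362508e-03, -2.76393291e-05]), 'eef_pos': array([160.96178048, 499.4651346 , 230.73761832]), 'ee_rot': array([-0.57138983,  0.57175463,  0.4158944 , -0.41670391]), 'force': array([-0.68853509, -0.70370005, -0.38070487]), 'wrist_torque': array([ 0.01642963, -0.00465903,  0.01233408]), 'grip_width': 1.000750034362006}
scene 582.8590543570376 582.8590543570376 315.7952891828564 237.50548422887834 [ 2.4457438   0.65488773 -0.22767102] [-480.58467981  -98.07321275 2137.92243687]
top 594.0963050698681 594.0963050698681 329.4493575073979 238.51140200677818 [ 2.1643456  -2.11743073  0.17090946] [ -11.31037939  600.44591863 1720.59909699]
wrist 416.71962218318595 416.71962218318595 324.4579204653366 245.92696054392584 [-2.33280875 -1.69795026 -0.25774711] [-523.46895992  -38.97235629  379.38540912]
```

View pics/scene0.png

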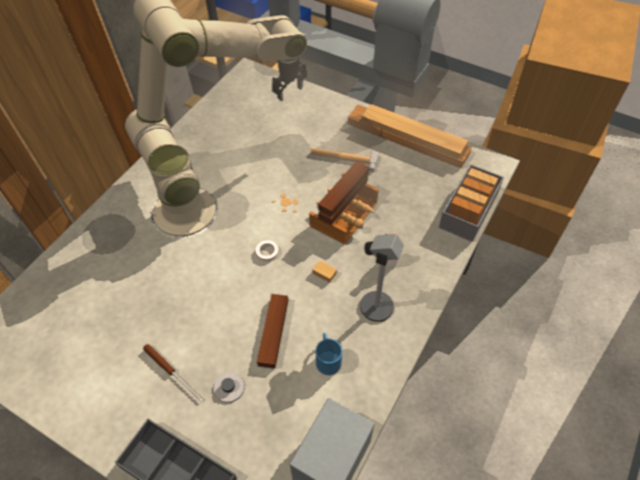

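View pics/top0.png

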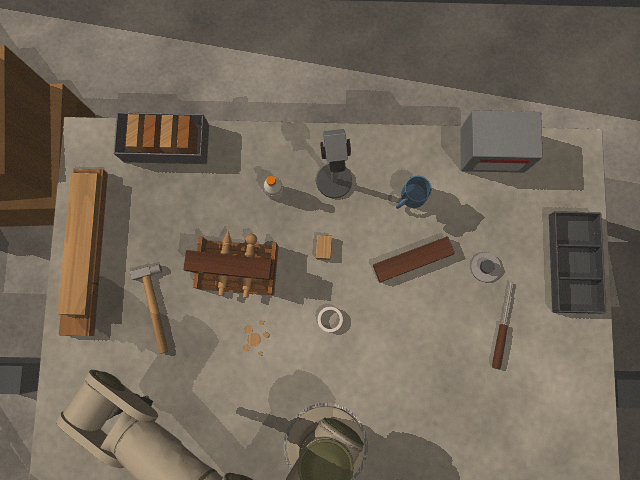

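View pics/wrist0.png

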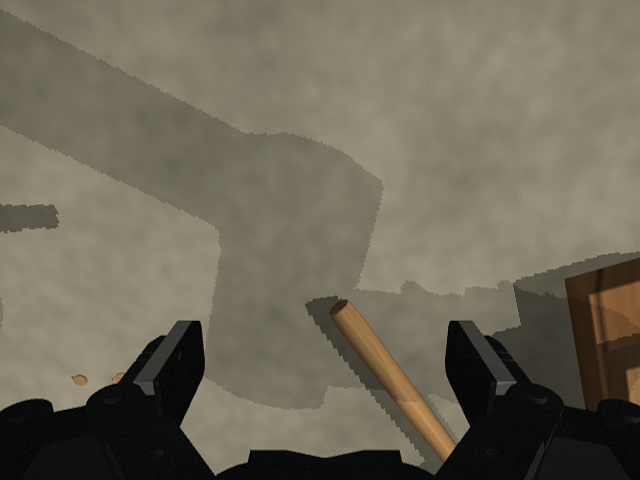

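The top view shows the stacked cases over the rack at (229,264), the ball spindle's head at (250,239), the pointed one at (226,238), case_base at (413,259) and the camera stand at (336,160). Next I'll measure these.

```bash
cat > h.py <<'E'
import numpy as np, cv2, pickle
from scipy.spatial.transform import Rotation as R
def load(n): return pickle.load(open(n+".pkl","rb"))
def cloud(c):
    z=c["z_map"].astype(float); v,u=np.mgrid[0:480,0:640]
    P=np.stack([(u-c["cx"])/c["fx"]*z,(v-c["cy"])/c["fy"]*z,z],-1)
    Rm=cv2.Rodrigues(np.array(c["rvec"]))[0]
    W=(P-np.array(c["tvec"]))@Rm
    W[z<=0]=np.nan
    return W
def ray(c,u,v,h):
    Rm=cv2.Rodrigues(np.array(c["rvec"]))[0]; o=-Rm.T@np.array(c["tvec"])
    d=Rm.T@np.array([(u-c["cx"])/c["fx"],(v-c["cy"])/c["fy"],1])
    return o+d*(h-o[2])/d[2]
def rect(xy):
    (cx,cy),(w,h),a=cv2.minAreaRect(xy.astype(np.float32))
    b=cv2.boxPoints(((cx,cy),(w,h),a)); e=[b[1]-b[0],b[2]-b[1]]
    L=max(e,key=np.linalg.norm); ang=np.arctan2(L[1],L[0])
    return (round(cx,1),round(cy,1)),sorted((round(w,1),round(h,1))),round(float(ang%np.pi),4)
def tool(s):
    q=s["ee_rot"]; return R.from_quat([q[1],q[2],q[3],q[0]])
E
python3 - <<'E'
from h import *
for n in ["top0","scene0"]:
    c=load(n);W=cloud(c)
    f=c["frame"].astype(int); r,g,b=f[...,0],f[...,1],f[...,2]
    print(n,"table z",np.nanmedian(W[300:330,380:420,2]) if n=="top0" else np.nanmedian(W[120:130,250:260,2]))
    hsv=cv2.cvtColor(c["frame"],cv2.COLOR_RGB2HSV)
    brown=(r>1.6*g)&(r>35)
    for nm,lo,hi in [("base",22,50),("top",135,170)]:
        m=(brown&(W[...,2]>lo)&(W[...,2]<hi)&(abs(W[...,0]-500)<250)&(abs(W[...,1])<450)).astype(np.uint8)
        k,lab,st,ce=cv2.connectedComponentsWithStats(m)
        for i in range(1,k):
            if st[i,4]>150:
                q=W[lab==i]
                print(nm,st[i],rect(q[:,:2]),np.median(q[:,2]),q[:,2].min(),q[:,2].max())
                # ray version
                cn,_=cv2.findContours((lab==i).astype(np.uint8),cv2.RETR_EXTERNAL,cv2.CHAIN_APPROX_NONE)
                h={"base":36,"top":150}[nm]
                pts=np.array([ray(c,u,v,h)[:2] for u,v in cn[0][:,0]]); print("   ray",rect(pts))
E
```

```text
top0 table z 0.5441397193073457
top [184 252  87  27 969] ((506.3, 284.9), [56.1, 237.6], 1.4863) 150.9011550863076 137.98438388967733 164.33881007112174
   ray ((505.8, 285.2), [56.0, 237.5], 1.4926)
scene0 table z 0.8615397542599296
base [311 220  36  21 157] ((511.9, 159.8), [16.0, 140.9], 0.0104) 36.82587735942588 22.08959819066579 49.99965509336609
   ray ((511.5, 160.2), [23.8, 146.6], 3.0748)
base [ 258  295   29   72 1182] ((550.2, -255.1), [53.6, 240.1], 1.9556) 36.347770207728956 22.121178511058314 49.74013465562974
   ray ((551.5, -258.2), [53.5, 244.0], 1.9566)
top [319 183  26  30 371] ((502.9, 218.1), [53.5, 123.0], 1.4704) 150.60647200738836 138.2242592151773 160.92397715093588
   ray ((503.6, 215.0), [55.2, 128.6], 1.4779)
```

Run:
```python
from h import *
c=load("top0");W=cloud(c);f=c["frame"]
print(f[259,413],W[259,413],f[264,229],W[264,229])
f=f.astype(int);r,g,b=f[...,0],f[...,1],f[...,2]
m=((r>1.4*g)&(r>35)).astype(np.uint8)
k,lab,st,ce=cv2.connectedComponentsWithStats(m)
for i in range(1,k):
    if st[i,4]>150: print(st[i],ce[i].round(1),np.nanmedian(W[lab==i],0).round(0))
i=lab[259,413]
print(rect(W[lab==i][:,:2]))
cn,_=cv2.findContours((lab==i).astype(np.uint8),cv2.RETR_EXTERNAL,cv2.CHAIN_APPROX_NONE)
print(rect(np.array([ray(c,u,v,36)[:2] for u,v in cn[0][:,0]])))
cv2.imwrite("pics/crop1.png",cv2.resize(c["frame"][120:320,160:480,::-1],(800,500),interpolation=cv2.INTER_CUBIC))
s=load("scene0")
cv2.imwrite("pics/crop2.png",cv2.resize(s["frame"][150:330,260:420,::-1],(640,720),interpolation=cv2.INTER_CUBIC)[:600])
# camera head cloud
for n in ["top0","scene0"]:
    c=load(n);W=cloud(c)
    m=(W[...,2]>295)&(W[...,2]<420)&(abs(W[...,0]-700)<200)&(abs(W[...,1])<150)
    ys,xs=np.nonzero(m); print(n,m.sum(),xs.min(),xs.max(),ys.min(),ys.max(),W[m].min(0).round(),W[m].max(0).round())
    np.save(n+"_head.npy",W[m])
```

```text
[86 56 40] [ 545.80319006 -248.14592352   37.97681455] [86 56 39] [505.54382402 278.24774817 157.55281   ]
[142 114  21  39 533] [150.8 133. ] [895. 535. 114.]
[176 115  21  39 558] [185.3 134.1] [896. 435. 113.]
[479 159  51   5 172] [503.5 160.7] [ 827. -495.  131.]
[ 93 199  12  62 168] [ 98.2 228.5] [615. 696.  38.]
[ 184  236   94   59 3250] [231.8 266.3] [502. 281. 144.]
[ 373  237   81   45 1463] [413.4 258.7] [ 547. -249.   36.]
[ 59 314  34  22 558] [ 73.9 325.4] [328. 742.  41.]
[492 324  15  45 329] [499.2 346.3] [ 293. -504.   24.]
((547.7, -250.4), [54.3, 240.4], 1.955)
((546.9, -249.6), [55.1, 241.6], 1.9519)
top0 961 321 350 129 171 [731. -46. 302.] [837.  29. 386.]
scene0 860 364 403 234 265 [727. -51. 298.] [837.  27. 387.]
```

View pics/crop1.png

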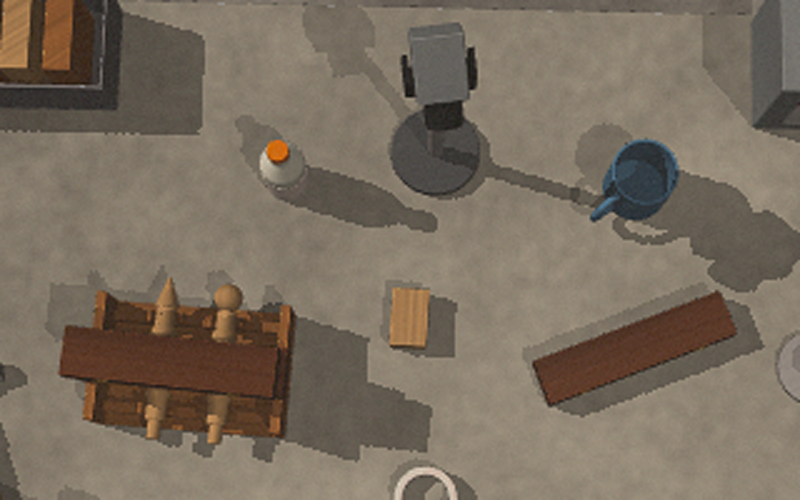

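View pics/crop2.png

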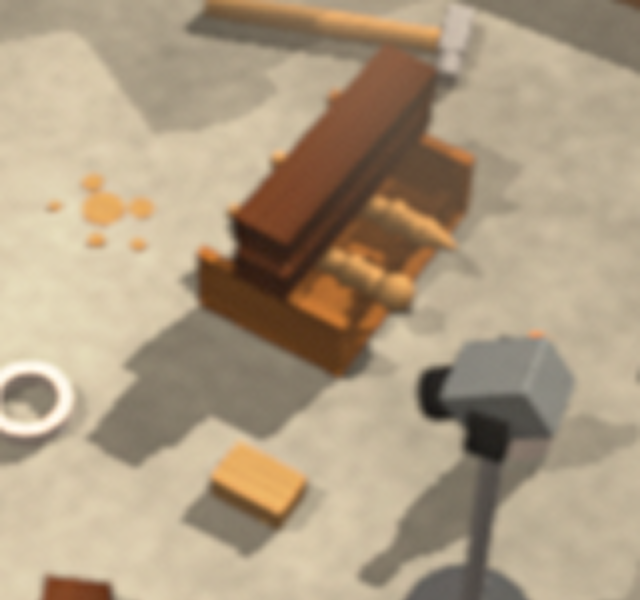

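Run:
```python
from h import *
def plane(P):
    for _ in range(6):
        c=P.mean(0); n=np.linalg.svd(P-c)[2][2]; d=(P-c)@n
        s=max(np.std(d),1); P=P[abs(d)<2*s]
    return c,n*np.sign(n[2]),np.std(d),len(P)
for n in ["top0","scene0"]:
    c=load(n);W=cloud(c);f=c["frame"].astype(int);g=f.mean(-1);hsv=cv2.cvtColor(c["frame"],cv2.COLOR_RGB2HSV)
    m=(W[...,2]>295)&(W[...,2]<420)&(abs(W[...,0]-780)<90)&(abs(W[...,1])<80)
    print(n,np.percentile(g[m],[5,20,40,60,80,95]))
    big=cv2.resize(c["frame"][120:205,305:365,::-1] if n=="top0" else c["frame"][225:290,350:420,::-1],None,fx=8,fy=8,interpolation=cv2.INTER_CUBIC)
    cv2.imwrite(f"pics/head_{n}.png",big[:600,:800])
    bright=m&(g>95)
    print("bright",bright.sum(),plane(W[bright]))
    dark=m&(g<40); P=W[dark]; print("dark",dark.sum(),P.mean(0),P.min(0),P.max(0))
```

```text
top0 [ 32.66666667  40.66666667  92.66666667  96.33333333  98.33333333
 102.33333333]
bright 456 (array([783.23411779,  -6.48589406, 365.9847367 ]), array([-0.5288611 , -0.07946281,  0.84498024]), np.float64(2.393200372414741), 377)
dark 169 [762.03858289 -12.07795211 331.7717958 ] [730.64959604 -45.10741575 302.40527415] [807.76437383  28.81725326 355.44100968]
scene0 [ 32.          61.          89.86666667 133.         135.66666667
 146.        ]
bright 501 (array([785.79008245, -10.76206162, 366.19751283]), array([-0.47274114, -0.03296454,  0.88058455]), np.float64(4.432861227449313), 351)
dark 107 [779.48423378 -39.8423262  330.16353838] [736.28222733 -50.99957649 310.82915083] [808.19609189 -16.23835919 355.12690095]
```

View pics/head_top0.png

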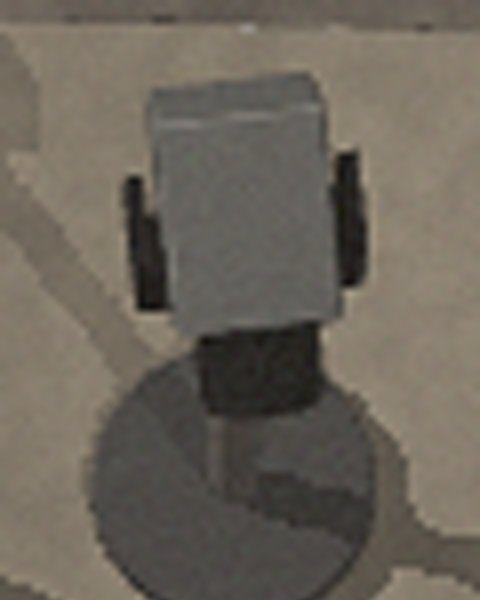

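View pics/head_scene0.png

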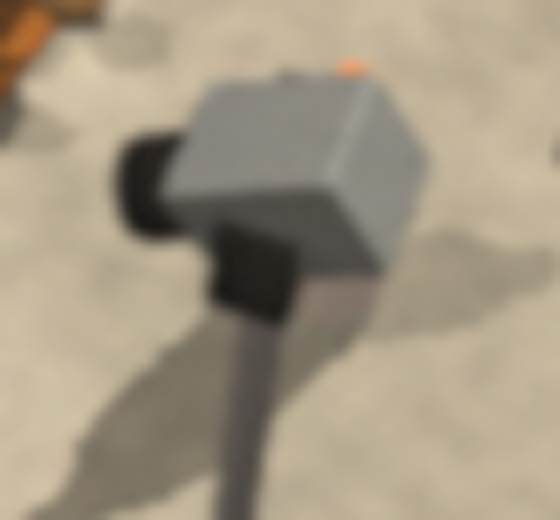

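Run:
```python
from h import *
c=load("top0")
px={k:((u+.5)/8-.5+305,(v+.5)/8-.5+120) for k,(u,v) in dict(BL=(155,125),BR=(325,108),FR=(340,315),FL=(180,333)).items()}
for th in [.35,.45,.5,.55,.6]:
    zf=340-35*np.sin(th)+25*np.cos(th); zb=zf+70*np.sin(th)
    p={k:ray(c,*px[k],zb if k[0]=="B" else zf) for k in px}
    f=(p["FL"]+p["FR"])/2; b=(p["BL"]+p["BR"])/2; d=b-f
    ax=np.array([0,0,0.]); yaw=np.arctan2(d[1],d[0]); w=p["BL"]-p["BR"];w2=p["FL"]-p["FR"]
    xh=np.array([np.cos(th)*np.cos(yaw),np.cos(th)*np.sin(yaw),np.sin(th)]); up=np.array([-np.sin(th)*np.cos(yaw),-np.sin(th)*np.sin(yaw),np.cos(th)])
    cen=(f+b)/2-25*up
    print(th,"len",np.linalg.norm(d[:2]).round(1),70*np.cos(th),"yaw",yaw.round(3),np.arctan2(-w[0],w[1]).round(3),np.arctan2(-w2[0],w2[1]).round(3),"wid",np.linalg.norm(w).round(1),np.linalg.norm(w2).round(1),"cen",cen.round(1),"view",(cen-160*xh).round(1))
# scene corners: top face: FL? pts crop (210,85) left-far-front?, (370,78) , (328,188), (165,190)
s=load("scene0")
def q(u,v): return ((u+.5)/8-.5+350,(v+.5)/8-.5+225)
P=lambda c:(lambda Rm,K:K@np.c_[Rm,np.array(c["tvec"])])(cv2.Rodrigues(np.array(c["rvec"]))[0],np.array([[c["fx"],0,c["cx"]],[0,c["fy"],c["cy"]],[0,0,1]]))
sc=dict(FR=(166,190),BR=(328,187),BL=(372,80),FL=(214,86))
X={}
for k in sc:
    h=cv2.triangulatePoints(P(c),P(s),np.array(px[k]).reshape(2,1),np.array(q(*sc[k])).reshape(2,1)); X[k]=(h[:3]/h[3])[:,0]; print(k,X[k].round(1))
d=(X["BL"]+X["BR"]-X["FL"]-X["FR"])/2; print(np.linalg.norm(d),"yaw",np.arctan2(d[1],d[0]),"pitch",np.arcsin(d[2]/np.linalg.norm(d)))
w=(X["BL"]+X["FL"]-X["BR"]-X["FR"])/2; print(np.linalg.norm(w),w)
n=np.cross(d,w);n/=np.linalg.norm(n);cen=sum(X.values())/4-25*n;print("cen",cen,"view",cen-160*d/np.linalg.norm(d))
```

```text
0.35 len 59.9 65.75608989931652 yaw 0.13 0.127 0.139 wid 53.1 50.5 cen [790.3  -7.7 340. ] view [641.3 -27.2 285.1]
0.45 len 57.9 63.03129716468738 yaw 0.136 0.127 0.139 wid 53.0 50.7 cen [792.8  -7.3 340. ] view [650.1 -26.9 270.4]
0.5 len 56.9 61.4307793323261 yaw 0.139 0.127 0.139 wid 53.0 50.8 cen [794.1  -7.2 340. ] view [655.  -26.6 263.3]
0.55 len 56.0 59.6767165441654 yaw 0.142 0.127 0.139 wid 53.0 50.8 cen [795.3  -7.  340. ] view [660.3 -26.2 256.4]
0.6 len 55.1 57.77349304367748 yaw 0.144 0.127 0.139 wid 52.9 50.9 cen [796.5  -6.8 340. ] view [665.8 -25.8 249.7]
FR [757.  -37.8 347.1]
BR [812.7 -31.4 380.8]
BL [806.3  20.3 376.7]
FL [750.7  12.3 344. ]
65.21772517312941 yaw 0.12956674534040474 pitch 0.5337729757613059
51.40817866049765 [-6.34785115 50.88777643 -3.59719741]
cen [794.46650041  -9.07002491 340.65491514] view [657.87809577 -26.86704097 259.24930147]
```

```bash
cat >> h.py <<'E'
def go(pos,xdir=None,ydir=(0,0,-1)):
    "print delta (cm, tool axes) & twist to reach TCP pos with tool x ~ +-xdir, tool y = ydir"
    from rig import telemetry
    s=telemetry.sense(); T=tool(s); A=T.as_matrix()
    print("t",round(s["time_s"],2),"pos",s["eef_pos"].round(1),"x",A[:,0].round(3),"y",A[:,1].round(3),"F",s["force"].round(1),"g",round(s["grip_width"],3),"j",s["joints"].round(2))
    d=A.T@(np.array(pos)-s["eef_pos"])/10
    y=np.array(ydir,float);y/=np.linalg.norm(y)
    if xdir is None: xdir=A[:,0]
    x=np.array(xdir,float); x-=y*(x@y); x/=np.linalg.norm(x)
    for sg in (1,-1):
        B=np.c_[sg*x,y,np.cross(sg*x,y)]
        print("  delta",d.round(2),"twist",R.from_matrix(A.T@B).as_rotvec().round(4))
E
python3 - <<'E'
from h import *
a=-.083
go([506,285,215],[np.cos(a),np.sin(a),0])
E
```

```text
t 0.15 pos [161.  499.5 230.9] x [ 0.307  0.952 -0.001] y [-0.    -0.001 -1.   ] F [ 0.8  0.7 -0.3] g 0.998 j [ 1.04  0.31  1.5  -0.    1.33 -0.22]
  delta [ -9.83   1.59 -39.42] twist [ 4.000e-04  1.342e+00 -9.000e-04]
  delta [ -9.83   1.59 -39.42] twist [-1.0000e-03 -1.7996e+00 -5.0000e-04]
```

```bash
python3 -m handwheel '[{"delta_pos":[-1,0.2,-4],"twist":[0,0.13,0],"jaw":1},{"delta_pos":[-2,0.3,-8],"twist":[0,0.25,0],"jaw":1},{"delta_pos":[-3,0.5,-12],"twist":[0,0.38,0],"jaw":1},{"delta_pos":[-4,0.7,-16],"twist":[0,0.5,0],"jaw":1},{"delta_pos":[-5,0.8,-20],"twist":[0,0.63,0],"jaw":1},{"delta_pos":[-6,1,-24],"twist":[0,0.75,0],"jaw":1},{"delta_pos":[-7,1.1,-28],"twist":[0,0.88,0],"jaw":1},{"delta_pos":[-8,1.3,-32],"twist":[0,1,0],"jaw":1},{"delta_pos":[-9,1.5,-36],"twist":[0,1.13,0],"jaw":1},{"delta_pos":[-9.8,1.6,-39.4],"twist":[0,1.25,0],"jaw":1}]'
python3 - <<'E'
from h import *
a=-.083
go([506,285,215],[np.cos(a),np.sin(a),0])
E
```

```text
time_s: 0.98
eef_pos: [507.9, 283.5, 214.8]
ee_rot: [-0.707, 0.707, 0.0, -0.001]
force: [-0.2, 0.3, 1.0]
grip_width: 1.002
t 0.98 pos [507.9 283.5 214.8] x [ 1.     0.002 -0.001] y [-0.001 -0.    -1.   ] F [-0.2  0.3  1. ] g 1.002 j [ 0.31  0.45  1.34 -0.    1.35  0.31]
  delta [-0.19 -0.02  0.15] twist [ 0.0004  0.0847 -0.0006]
  delta [-0.19 -0.02  0.15] twist [-9.0000e-04 -3.0569e+00 -6.0000e-04]
```

```bash
python3 -m handwheel '[{"delta_pos":[-0.2,0,0.1],"twist":[0,0.085,0],"jaw":1},{"delta_pos":[-0.2,0,0.1],"twist":[0,0.085,0],"jaw":1},{"delta_pos":[-0.2,1,0.1],"twist":[0,0.085,0],"jaw":1},{"delta_pos":[-0.2,2,0.1],"twist":[0,0.085,0],"jaw":1},{"delta_pos":[-0.2,2,0.1],"twist":[0,0.085,0],"jaw":1},{"delta_pos":[-0.2,2,0.1],"twist":[0,0.085,0],"jaw":1},{"delta_pos":[-0.2,2,0.1],"twist":[0,0.085,0],"jaw":1},{"delta_pos":[-0.2,2,0.1],"twist":[0,0.085,0],"jaw":1},{"delta_pos":[-0.2,2,0.1],"twist":[0,0.085,0],"jaw":1},{"delta_pos":[-0.2,2,0.1],"twist":[0,0.085,0],"jaw":1}]'
python3 - <<'E'
from h import *
from rig import imaging
c=imaging.capture("wrist"); pickle.dump(c,open("w1.pkl","wb"))
cv2.imwrite("pics/w1.png",c["frame"][:,:,::-1])
W=cloud(c)
m=(W[...,2]>138)&(W[...,2]<162)
P=W[m]; print(m.sum(),rect(P[:,:2]),np.median(P[:,2]))
go([506,285,195],[np.cos(-.083),np.sin(-.083),0])
E
```

```text
time_s: 1.82
eef_pos: [504.0, 286.6, 195.6]
ee_rot: [0.707, -0.707, 0.027, -0.027]
force: [-0.2, -0.0, -0.7]
grip_width: 0.998
52984 ((506.7, 291.5), [57.1, 226.0], 1.4859) 149.79656723898287
t 1.87 pos [504.  286.6 195.5] x [ 0.997 -0.076  0.   ] y [ 0.  0. -1.] F [ 0.4 -0.1 -1.2] g 0.999 j [0.32 0.46 1.38 0.   1.3  0.39]
  delta [ 0.21  0.05 -0.15] twist [-0.0002  0.0072  0.0004]
  delta [ 0.21  0.05 -0.15] twist [ 7.0000e-04 -3.1344e+00  3.0000e-04]
```

View pics/w1.png

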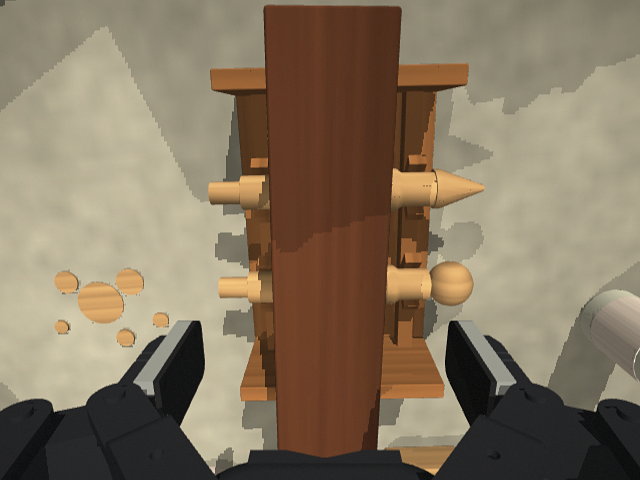

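The wrist view shows case_top squarely between the fingers (edges at columns 265–400). The ball spindle is at row 285 on the right, towards the robot's −y side. I'll descend and grip.

```bash
python3 -m handwheel '[{"delta_pos":[0.2,1.5,-0.1],"twist":[0,0.007,0],"jaw":1},{"delta_pos":[0.2,3,-0.1],"twist":[0,0.007,0],"jaw":1},{"delta_pos":[0.2,4.5,-0.1],"twist":[0,0.007,0],"jaw":1},{"delta_pos":[0.2,6,-0.1],"twist":[0,0.007,0],"jaw":1},{"delta_pos":[0.2,7.2,-0.1],"twist":[0,0.007,0],"jaw":1},{"delta_pos":[0.2,7.8,-0.1],"twist":[0,0.007,0],"jaw":1},{"delta_pos":[0.2,7.8,-0.1],"twist":[0,0.007,0],"jaw":0.8},{"delta_pos":[0.2,7.8,-0.1],"twist":[0,0.007,0],"jaw":0.5},{"delta_pos":[0.2,7.8,-0.1],"twist":[0,0.007,0],"jaw":0.4},{"delta_pos":[0.2,7.8,-0.1],"twist":[0,0.007,0],"jaw":0.3}]' 60
python3 - <<'E'
from h import *
go([506,285,270])
E
```

```text
time_s: 2.7
eef_pos: [506.4, 285.6, 118.4]
ee_rot: [0.707, -0.706, 0.029, -0.03]
force: [-0.6, 0.2, 4.3]
grip_width: 0.644
t 2.7 pos [506.4 285.6 118.4] x [ 0.997 -0.083  0.002] y [ 0.002  0.001 -1.   ] F [-0.6  0.2  4.3] g 0.644 j [0.31 0.54 1.47 0.   1.13 0.39]
  delta [-1.000e-02 -1.516e+01 -5.000e-02] twist [-0.0007  0.      0.0018]
  delta [-1.000e-02 -1.516e+01 -5.000e-02] twist [ 2.8000e-03 -3.1416e+00  1.2000e-03]
```

```bash
python3 -m handwheel '[{"delta_pos":[0,0,0],"twist":[0,0,0],"jaw":0.3},{"delta_pos":[0,-1,0],"twist":[0,0,0],"jaw":0.3},{"delta_pos":[0,-2.5,0],"twist":[0,0,0],"jaw":0.3},{"delta_pos":[0,-4.5,0],"twist":[0,0,0],"jaw":0.3},{"delta_pos":[0,-6.5,0],"twist":[0,0,0],"jaw":0.3},{"delta_pos":[0,-7.5,0],"twist":[0,0,0],"jaw":0.3},{"delta_pos":[0,-8,0],"twist":[0,0,0],"jaw":0.3},{"delta_pos":[0,-8,0],"twist":[0,0,0],"jaw":0.3},{"delta_pos":[0,-8,0],"twist":[0,0,0],"jaw":0.3},{"delta_pos":[0,-8,0],"twist":[0,0,0],"jaw":0.3}]' 60
python3 - <<'E'
from h import *
from rig import imaging
c=imaging.capture("wrist"); pickle.dump(c,open("w2.pkl","wb"))
cv2.imwrite("pics/w2.png",c["frame"][:,:,::-1])
W=cloud(c)
b=1.954-np.pi/2
go([547.5,-250,200],[np.cos(b),np.sin(b),0])
E
```

```text
time_s: 3.53
eef_pos: [505.5, 285.2, 196.0]
ee_rot: [-0.706, 0.707, -0.03, 0.029]
force: [-0.7, 0.1, -2.6]
grip_width: 0.646
t 3.58 pos [505.5 285.2 196.1] x [ 0.997 -0.083 -0.002] y [-0.002 -0.001 -1.   ] F [ 0.1 -0.6 -1.5] g 0.65 j [ 0.31  0.46  1.37 -0.    1.31  0.4 ]
  delta [  8.62  -0.36 -52.99] twist [ 3.000e-04 -4.662e-01 -2.100e-03]
  delta [  8.62  -0.36 -52.99] twist [2.8000e-03 2.6753e+00 5.0000e-04]
```

View pics/w2.png

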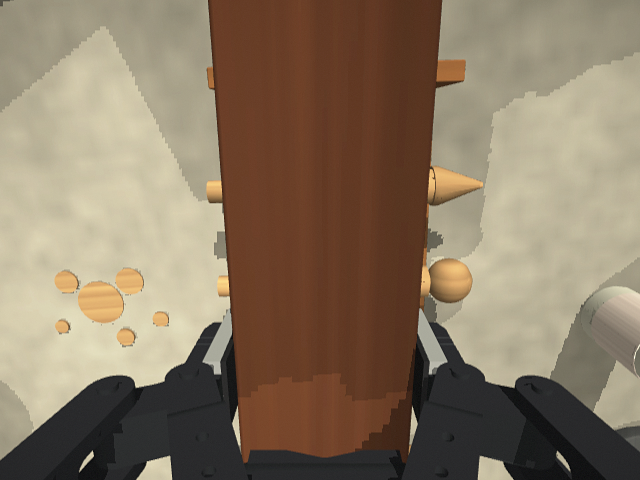

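```bash
python3 -m handwheel '[{"delta_pos":[0.2,0,-1],"twist":[0,0,0],"jaw":0.3},{"delta_pos":[0.5,0,-3],"twist":[0,-0.02,0],"jaw":0.3},{"delta_pos":[1,0,-6],"twist":[0,-0.05,0],"jaw":0.3},{"delta_pos":[1.5,0,-9],"twist":[0,-0.08,0],"jaw":0.3},{"delta_pos":[2,0,-12.5],"twist":[0,-0.11,0],"jaw":0.3},{"delta_pos":[2.6,0,-16],"twist":[0,-0.14,0],"jaw":0.3},{"delta_pos":[3.2,0,-19.5],"twist":[0,-0.17,0],"jaw":0.3},{"delta_pos":[3.8,0,-23],"twist":[0,-0.2,0],"jaw":0.3},{"delta_pos":[4.3,0,-26.5],"twist":[0,-0.23,0],"jaw":0.3},{"delta_pos":[4.8,0,-30],"twist":[0,-0.26,0],"jaw":0.3}]' 60
python3 - <<'E'
from h import *
b=1.954-np.pi/2
go([547.5,-250,190],[np.cos(b),np.sin(b),0])
E
```

```text
time_s: 4.42
eef_pos: [528.3, -19.9, 197.0]
ee_rot: [0.704, -0.704, -0.063, 0.063]
force: [1.0, 0.3, -2.4]
grip_width: 0.647
t 4.42 pos [528.3 -19.9 197. ] x [ 0.984  0.177 -0.001] y [-0.001 -0.    -1.   ] F [ 1.   0.3 -2.4] g 0.647 j [-0.26  0.35  1.54 -0.    1.25 -0.44]
  delta [ -2.19   0.7  -22.99] twist [-1.00e-04 -2.05e-01 -5.00e-04]
  delta [ -2.19   0.7  -22.99] twist [ 7.0000e-04  2.9366e+00 -2.0000e-04]
```

```bash
python3 -m handwheel '[{"delta_pos":[-0.3,0.1,-3],"twist":[0,-0.03,0],"jaw":0.3},{"delta_pos":[-0.6,0.2,-6],"twist":[0,-0.06,0],"jaw":0.3},{"delta_pos":[-0.9,0.3,-9.5],"twist":[0,-0.09,0],"jaw":0.3},{"delta_pos":[-1.3,0.4,-13],"twist":[0,-0.12,0],"jaw":0.3},{"delta_pos":[-1.6,0.5,-16.5],"twist":[0,-0.15,0],"jaw":0.3},{"delta_pos":[-1.9,0.6,-19.5],"twist":[0,-0.18,0],"jaw":0.3},{"delta_pos":[-2.1,0.7,-22],"twist":[0,-0.2,0],"jaw":0.3},{"delta_pos":[-2.2,0.7,-23],"twist":[0,-0.205,0],"jaw":0.3},{"delta_pos":[-2.2,0.7,-23],"twist":[0,-0.205,0],"jaw":0.3},{"delta_pos":[-2.2,0.7,-23],"twist":[0,-0.205,0],"jaw":0.3}]' 60
python3 - <<'E'
from h import *
from rig import imaging
for n in ("top","scene","wrist"):
    c=imaging.capture(n); pickle.dump(c,open(n+"3.pkl","wb"))
    cv2.imwrite(f"pics/{n}3.png",c["frame"][:,:,::-1])
b=1.954-np.pi/2
go([547.5,-250,190],[np.cos(b),np.sin(b),0])
E
```

```text
time_s: 5.25
eef_pos: [547.3, -247.6, 189.9]
ee_rot: [0.695, -0.694, -0.134, 0.134]
force: [-0.3, -0.9, -1.6]
grip_width: 0.648
t 5.4 pos [ 547.8 -246.5  190.5] x [0.927 0.374 0.   ] y [ 0.  0. -1.] F [ 0.1  0.2 -2.2] g 0.645 j [-0.62  0.51  1.32  0.    1.32 -1.  ]
  delta [-0.15  0.05 -0.31] twist [-0.0002 -0.      0.0001]
  delta [-0.15  0.05 -0.31] twist [-1.0000e-04  3.1416e+00 -3.0000e-04]
```

View pics/top3.png

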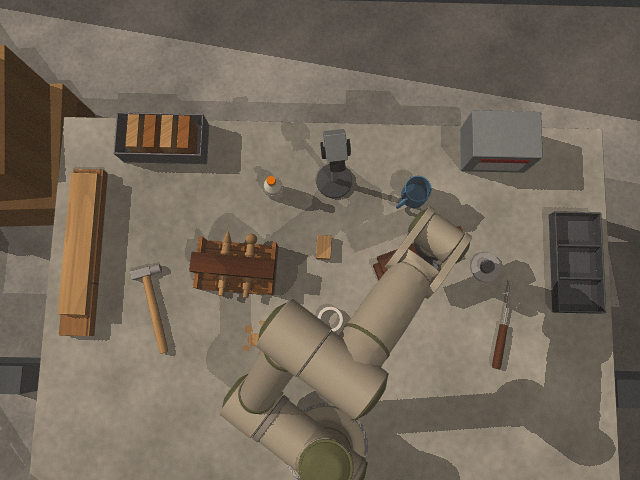

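View pics/wrist3.png

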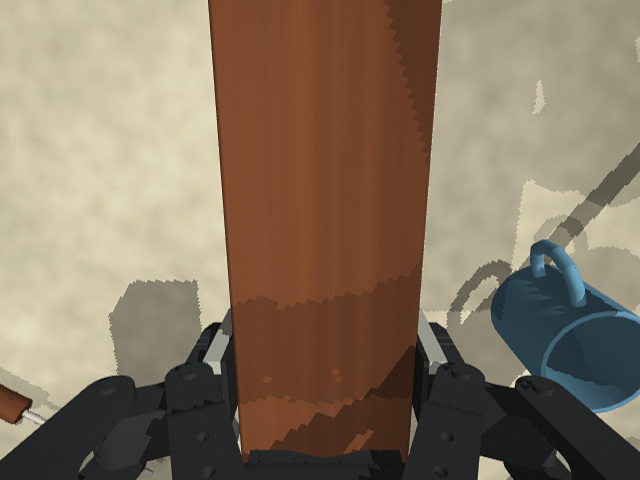

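Run:
```python
from h import *
s=load("scene3"); cv2.imwrite("pics/s3crop.png",cv2.resize(s["frame"][180:400,200:400,::-1],None,fx=2.7,fy=2.7,interpolation=cv2.INTER_CUBIC))
for n in ("top3","scene3"):
    c=load(n);W=cloud(c);f=c["frame"].astype(int);r,g=f[...,0],f[...,1]
    br=(r>1.35*g)&(r>30)
    for nm,lo,hi,ry in [("base",22,50,(-420,-80)),("held",195,240,(-420,-80)),("low",100,128,(130,420))]:
        m=(br&(W[...,2]>lo)&(W[...,2]<hi)&(W[...,1]>ry[0])&(W[...,1]<ry[1])&(abs(W[...,0]-520)<160)).astype(np.uint8)
        k,lab,st,ce=cv2.connectedComponentsWithStats(m)
        for i in range(1,k):
            if st[i,4]>120: q=W[lab==i]; print(n,nm,st[i],rect(q[:,:2]),np.median(q[:,2]).round(1))
```

```text
top3 held [377 250  19  24 168] ((515.5, -158.2), [45.9, 52.0], 1.9578) 221.8
top3 low [ 189  252   86   27 1644] ((508.5, 277.7), [56.9, 240.2], 1.5003) 114.5
scene3 base [257 298  31  69 787] ((551.0, -259.7), [55.2, 232.4], 1.957) 36.0
scene3 held [252 291  26  49 893] ((568.6, -299.2), [56.3, 138.4], 1.9962) 221.4
scene3 low [318 170  49  52 883] ((507.2, 273.7), [59.0, 246.6], 1.5171) 113.7
```

View pics/s3crop.png

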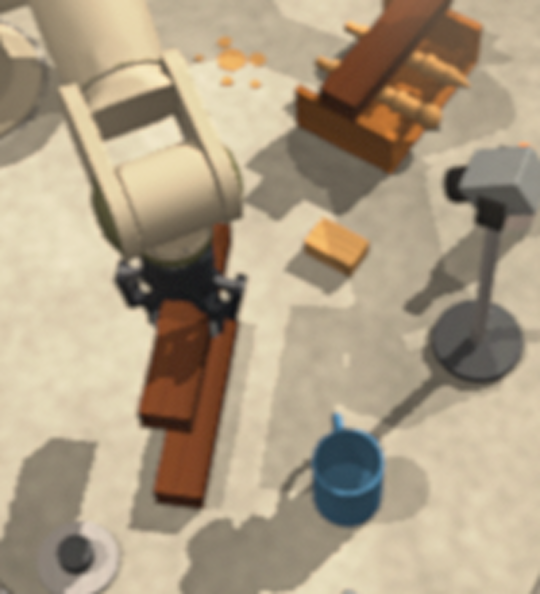

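```bash
python3 -m handwheel '[{"delta_pos":[-0.1,1,-0.2],"twist":[0,0,0],"jaw":0.3},{"delta_pos":[-0.1,3,-0.5],"twist":[0,0,0],"jaw":0.3},{"delta_pos":[-0.1,5.5,-0.5],"twist":[0,0,0],"jaw":0.3},{"delta_pos":[-0.1,8,-0.5],"twist":[0,0,0],"jaw":0.3},{"delta_pos":[-0.1,10.5,-0.5],"twist":[0,0,0],"jaw":0.3},{"delta_pos":[-0.1,12.5,-0.5],"twist":[0,0,0],"jaw":0.3},{"delta_pos":[-0.1,13.5,-0.5],"twist":[0,0,0],"jaw":0.3},{"delta_pos":[-0.1,14,-0.5],"twist":[0,0,0],"jaw":0.3},{"delta_pos":[-0.1,14,-0.5],"twist":[0,0,0],"jaw":0.3},{"delta_pos":[-0.1,14,-0.5],"twist":[0,0,0],"jaw":0.3}]' 60
python3 - <<'E'
from h import *
from rig import imaging
for n in ("top","scene"):
    c=imaging.capture(n); pickle.dump(c,open(n+"4.pkl","wb"))
    W=cloud(c);f=c["frame"].astype(int);r,g=f[...,0],f[...,1]
    br=(r>1.35*g)&(r>30)
    m=(br&(W[...,2]>65)&(W[...,2]<105)&(W[...,1]>-420)&(W[...,1]<-80)&(abs(W[...,0]-540)<130)).astype(np.uint8)
    k,lab,st,ce=cv2.connectedComponentsWithStats(m)
    for i in range(1,k):
        if st[i,4]>120: q=W[lab==i]; print(n,st[i],rect(q[:,:2]),np.median(q[:,2]).round(1))
cv2.imwrite("pics/s4crop.png",cv2.resize(c["frame"][180:400,200:400,::-1],None,fx=2.7,fy=2.7,interpolation=cv2.INTER_CUBIC))
b=1.954-np.pi/2
go([548.5,-251.3,41],[np.cos(b),np.sin(b),0])
E
```

```text
time_s: 6.23
eef_pos: [549.1, -253.0, 51.2]
ee_rot: [-0.694, 0.695, 0.135, -0.134]
force: [0.4, -0.9, -2.0]
grip_width: 0.646
top [375 256  18  21 148] ((518.4, -163.9), [43.5, 53.3], 1.9702) 82.4
scene [255 317  25  45 770] ((569.5, -306.9), [56.5, 139.0], 1.9494) 83.2
t 6.33 pos [ 549.3 -253.2   51.6] x [0.928 0.373 0.001] y [ 0.002 -0.001 -1.   ] F [ 0.2  0.4 -2. ] g 0.648 j [-0.63  0.67  1.44 -0.    1.03 -1.01]
  delta [-0.    1.06  0.21] twist [ 0.002  -0.0011  0.0013]
  delta [-0.    1.06  0.21] twist [-2.0000e-03  3.1405e+00  3.2000e-03]
```

View pics/s4crop.png

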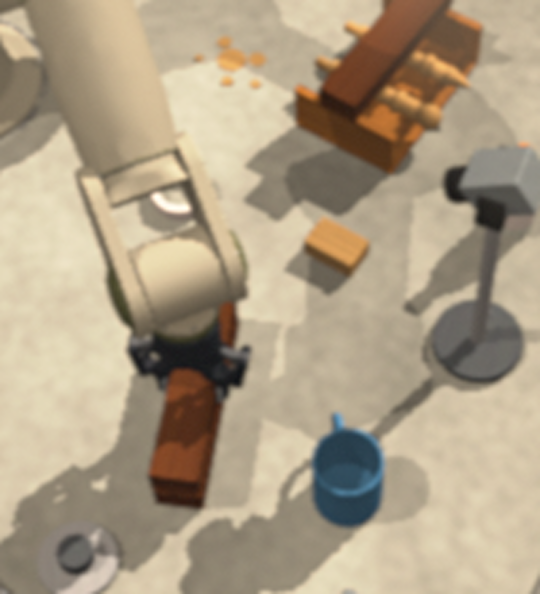

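```bash
python3 -m handwheel '[{"delta_pos":[0,0.3,0.1],"twist":[0,0,0],"jaw":0.3},{"delta_pos":[0,0.6,0.2],"twist":[0,0,0],"jaw":0.3},{"delta_pos":[0,0.9,0.2],"twist":[0,0,0],"jaw":0.3},{"delta_pos":[0,1.05,0.2],"twist":[0,0,0],"jaw":0.3},{"delta_pos":[0,1.05,0.2],"twist":[0,0,0],"jaw":0.3},{"delta_pos":[0,1.05,0.2],"twist":[0,0,0],"jaw":0.3},{"delta_pos":[0,1.05,0.2],"twist":[0,0,0],"jaw":0.65},{"delta_pos":[0,1.05,0.2],"twist":[0,0,0],"jaw":0.8},{"delta_pos":[0,1.05,0.2],"twist":[0,0,0],"jaw":1},{"delta_pos":[0,1.05,0.2],"twist":[0,0,0],"jaw":1}]' 60
python3 - <<'E'
from h import *
go([548.5,-251.3,180])
E
```

```text
time_s: 7.17
eef_pos: [548.0, -251.1, 39.8]
ee_rot: [-0.694, 0.694, 0.134, -0.134]
force: [0.1, -0.4, 0.7]
grip_width: 0.997
t 7.17 pos [ 548.  -251.1   39.8] x [0.928 0.373 0.   ] y [ 0. -0. -1.] F [ 0.1 -0.4  0.7] g 0.997 j [-0.62  0.68  1.45  0.    1.   -1.01]
  delta [  0.04 -14.02  -0.04] twist [ 0.0003 -0.      0.0002]
  delta [  0.04 -14.02  -0.04] twist [-3.0000e-04  3.1416e+00  4.0000e-04]
```

Released; now I'll rise and check, partway clear.

```bash
python3 -m handwheel '[{"delta_pos":[0,-1,0],"twist":[0,0,0],"jaw":1},{"delta_pos":[0,-3,0],"twist":[0,0,0],"jaw":1},{"delta_pos":[0,-6,0],"twist":[0,0,0],"jaw":1},{"delta_pos":[0,-10,0],"twist":[0,0,0],"jaw":1},{"delta_pos":[0,-13,0],"twist":[0,0.05,0],"jaw":1},{"delta_pos":[0,-15,4],"twist":[0,0.1,0],"jaw":1},{"delta_pos":[0,-15,8],"twist":[0,0.15,0],"jaw":1},{"delta_pos":[0,-15,12],"twist":[0,0.2,0],"jaw":1},{"delta_pos":[-0.8,-15,16],"twist":[0,0.25,0],"jaw":1},{"delta_pos":[-1.6,-15,20],"twist":[0,0.3,0],"jaw":1}]' 60
cat > cases.py <<'E'
from h import *
from rig import imaging
import sys
tag=sys.argv[1]; hs=[float(a) for a in sys.argv[2:]]
for n in ("top","scene"):
    c=imaging.capture(n); pickle.dump(c,open(n+tag+".pkl","wb"))
    cv2.imwrite(f"pics/{n}{tag}.png",c["frame"][:,:,::-1])
    W=cloud(c);f=c["frame"].astype(int);r,g=f[...,0],f[...,1]
    br=(r>1.35*g)&(r>30)
    for h in hs:
        m=(br&(abs(W[...,2]-h)<14)&(abs(W[...,1])<450)&(abs(W[...,0]-530)<200)).astype(np.uint8)
        k,lab,st,ce=cv2.connectedComponentsWithStats(m)
        for i in range(1,k):
            if st[i,4]>250: q=W[lab==i]; print(n,h,st[i],rect(q[:,:2]),np.median(q[:,2]).round(1))
E
python3 cases.py 5 72 114
```

```text
time_s: 8.0
eef_pos: [457.4, -69.8, 190.4]
ee_rot: [-0.706, 0.707, 0.029, -0.028]
force: [0.5, 0.1, 0.3]
grip_width: 1.0
top 72.0 [ 379  235   78   41 1300] ((549.8, -258.3), [55.5, 222.9], 1.9521) 72.3
top 114.0 [ 189  252   86   27 1646] ((508.8, 278.5), [57.1, 241.5], 1.5007) 114.6
scene 72.0 [ 256  289   31   72 1289] ((548.7, -255.6), [56.4, 244.0], 1.9553) 72.2
scene 114.0 [318 171  49  51 884] ((506.7, 272.5), [60.8, 242.6], 1.5024) 113.6
```

Run:
```python
from h import *
c=load("scene5")
a=cv2.resize(c["frame"][180:400,200:400,::-1],None,fx=2.7,fy=2.7,interpolation=cv2.INTER_CUBIC)[:590]
cv2.imwrite("pics/s5crop.png",a)
a=-.07
go([508,277,195],[np.cos(a),np.sin(a),0])
```

```text
t 8.1 pos [455.9 -67.5 190.6] x [ 0.996  0.084 -0.001] y [-0.001  0.001 -1.   ] F [ 0.4 -0.7 -0. ] g 1.001 j [-0.4   0.21  1.74  0.    1.19 -0.49]
  delta [ 8.08 -0.42 33.9 ] twist [-0.0009  0.154  -0.0007]
  delta [ 8.08 -0.42 33.9 ] twist [-1.0000e-03 -2.9876e+00  1.3000e-03]
```

View pics/s5crop.png

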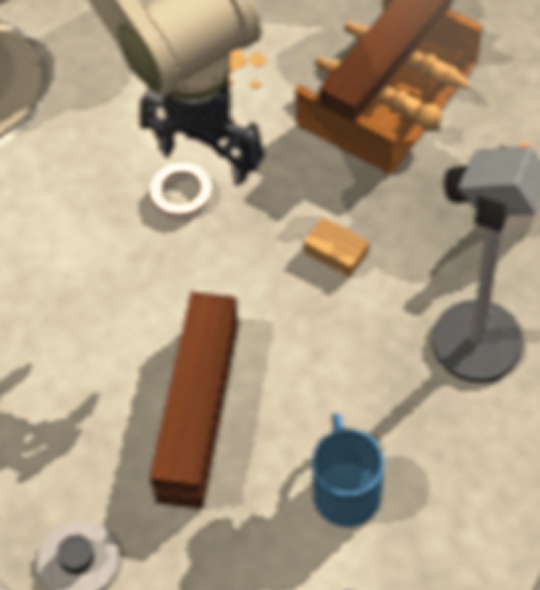

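View pics/top5.png

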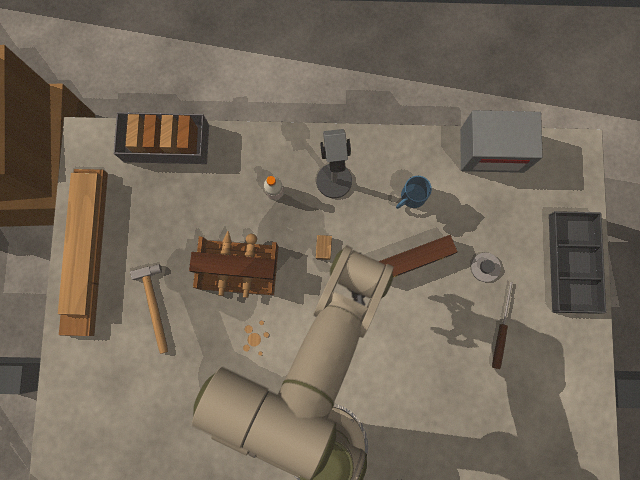

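case_top rests squarely on case_base, with its measured centre within about 2 mm in both views. case_low is at (508, 278) on the rack, so I'll fetch it next.

```bash
python3 -m handwheel '[{"delta_pos":[1,0,4],"twist":[0,0.02,0],"jaw":1},{"delta_pos":[2,0,8],"twist":[0,0.04,0],"jaw":1},{"delta_pos":[3,0,12],"twist":[0,0.06,0],"jaw":1},{"delta_pos":[4,0,16],"twist":[0,0.08,0],"jaw":1},{"delta_pos":[5,0,20],"twist":[0,0.1,0],"jaw":1},{"delta_pos":[6,0,24],"twist":[0,0.12,0],"jaw":1},{"delta_pos":[7,0,28],"twist":[0,0.14,0],"jaw":1},{"delta_pos":[7.6,0,31.5],"twist":[0,0.154,0],"jaw":1},{"delta_pos":[8.1,0,33.9],"twist":[0,0.154,0],"jaw":1},{"delta_pos":[8.1,0,33.9],"twist":[0,0.154,0],"jaw":1}]' 60
python3 - <<'E'
from h import *
from rig import imaging
c=imaging.capture("wrist"); pickle.dump(c,open("w6.pkl","wb"))
cv2.imwrite("pics/w6.png",c["frame"][:,:,::-1])
W=cloud(c);f=c["frame"].astype(int)
m=(abs(W[...,2]-114)<8)&(f[...,0]>1.4*f[...,1])
P=W[m]; print(m.sum(),rect(P[:,:2]),np.median(P[:,2]))
a=-.07
go([508,278,82],[np.cos(a),np.sin(a),0])
E
```

```text
time_s: 8.93
eef_pos: [511.5, 276.9, 190.1]
ee_rot: [0.707, -0.706, 0.024, -0.024]
force: [-0.9, -0.3, 0.2]
grip_width: 0.997
42525 ((508.6, 276.5), [56.9, 240.1], 1.5009) 113.79099189728252
t 8.98 pos [511.5 274.8 190. ] x [ 0.998 -0.069  0.001] y [ 0.001  0.    -1.   ] F [-1.2 -0.1  0.5] g 0.996 j [ 0.29  0.47  1.38 -0.    1.29  0.36]
  delta [-0.38 10.8   0.29] twist [-0.0002  0.0011  0.0005]
  delta [-0.38 10.8   0.29] twist [ 9.0000e-04 -3.1404e+00  3.0000e-04]
```

View pics/w6.png

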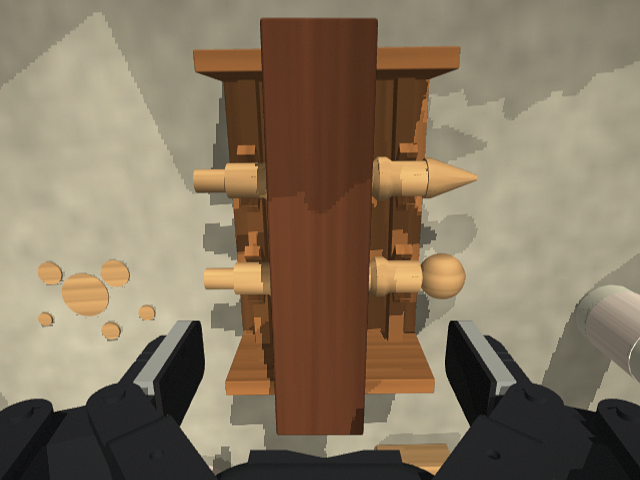

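```bash
python3 -m handwheel '[{"delta_pos":[-0.2,2,0.1],"twist":[0,0,0],"jaw":1},{"delta_pos":[-0.3,4,0.2],"twist":[0,0,0],"jaw":1},{"delta_pos":[-0.3,6.5,0.2],"twist":[0,0,0],"jaw":1},{"delta_pos":[-0.3,9,0.2],"twist":[0,0,0],"jaw":1},{"delta_pos":[-0.3,10.3,0.2],"twist":[0,0,0],"jaw":1},{"delta_pos":[-0.3,10.8,0.2],"twist":[0,0,0],"jaw":1},{"delta_pos":[-0.3,10.8,0.2],"twist":[0,0,0],"jaw":0.8},{"delta_pos":[-0.3,10.8,0.2],"twist":[0,0,0],"jaw":0.5},{"delta_pos":[-0.3,10.8,0.2],"twist":[0,0,0],"jaw":0.4},{"delta_pos":[-0.3,10.8,0.2],"twist":[0,0,0],"jaw":0.3}]' 60
python3 - <<'E'
from h import *
go([506,285,160])
E
```

```text
time_s: 9.82
eef_pos: [509.5, 275.3, 83.5]
ee_rot: [0.707, -0.706, 0.025, -0.026]
force: [-0.1, -2.3, 5.1]
grip_width: 0.644
t 9.82 pos [509.5 275.3  83.5] x [ 0.997 -0.072  0.003] y [ 0.003  0.001 -1.   ] F [-0.1 -2.3  5.1] g 0.644 j [ 0.29  0.58  1.51 -0.    1.05  0.37]
  delta [-0.4  -7.65  0.95] twist [-0.0008  0.      0.0027]
  delta [-0.4  -7.65  0.95] twist [ 4.3000e-03 -3.1416e+00  1.2000e-03]
```

```bash
python3 -m handwheel '[{"delta_pos":[0,0,0],"twist":[0,0,0],"jaw":0.3},{"delta_pos":[0,-1,0],"twist":[0,0,0],"jaw":0.3},{"delta_pos":[0,-2.5,0],"twist":[0,0,0],"jaw":0.3},{"delta_pos":[0,-4.5,0],"twist":[0,0,0],"jaw":0.3},{"delta_pos":[0,-6.5,0],"twist":[0,0,0],"jaw":0.3},{"delta_pos":[0,-8.5,0],"twist":[0,0,0],"jaw":0.3},{"delta_pos":[0.3,-10,-2],"twist":[0,0,0],"jaw":0.3},{"delta_pos":[0.6,-10,-5],"twist":[0,-0.03,0],"jaw":0.3},{"delta_pos":[1,-10,-8],"twist":[0,-0.06,0],"jaw":0.3},{"delta_pos":[1.5,-10,-11],"twist":[0,-0.09,0],"jaw":0.3}]' 60
python3 - <<'E'
from h import *
b=1.954-np.pi/2
go([548,-252.5,180],[np.cos(b),np.sin(b),0])
E
```

```text
time_s: 10.65
eef_pos: [515.3, 163.5, 182.7]
ee_rot: [0.707, -0.707, -0.007, 0.007]
force: [0.6, -0.1, -2.9]
grip_width: 0.644
t 10.65 pos [515.3 163.5 182.7] x [1.    0.02  0.001] y [ 0.001  0.    -1.   ] F [ 0.6 -0.1 -2.9] g 0.644 j [0.09 0.39 1.52 0.   1.23 0.07]
  delta [  2.42   0.27 -41.66] twist [ 0.     -0.3627  0.0006]
  delta [  2.42   0.27 -41.66] twist [-9.0000e-04  2.7789e+00  0.0000e+00]
```

```bash
python3 -m handwheel '[{"delta_pos":[0.2,0,-3],"twist":[0,-0.03,0],"jaw":0.3},{"delta_pos":[0.5,0,-6.5],"twist":[0,-0.06,0],"jaw":0.3},{"delta_pos":[0.7,0,-10],"twist":[0,-0.09,0],"jaw":0.3},{"delta_pos":[0.9,0,-13.5],"twist":[0,-0.12,0],"jaw":0.3},{"delta_pos":[1.1,0,-17],"twist":[0,-0.15,0],"jaw":0.3},{"delta_pos":[1.3,0,-20.5],"twist":[0,-0.18,0],"jaw":0.3},{"delta_pos":[1.5,0,-24],"twist":[0,-0.21,0],"jaw":0.3},{"delta_pos":[1.7,0,-27.5],"twist":[0,-0.24,0],"jaw":0.3},{"delta_pos":[1.9,0,-31],"twist":[0,-0.27,0],"jaw":0.3},{"delta_pos":[2.1,0,-34],"twist":[0,-0.3,0],"jaw":0.3}]' 60
python3 - <<'E'
from h import *
b=1.954-np.pi/2
go([548,-252.5,100],[np.cos(b),np.sin(b),0])
E
```

```text
time_s: 11.48
eef_pos: [542.5, -177.3, 182.5]
ee_rot: [-0.698, 0.698, 0.112, -0.112]
force: [1.6, 1.3, -1.7]
grip_width: 0.647
t 11.48 pos [ 542.5 -177.3  182.5] x [0.95  0.313 0.   ] y [ 0. -0. -1.] F [ 1.6  1.3 -1.7] g 0.647 j [-0.52  0.45  1.43 -0.    1.26 -0.84]
  delta [-1.83  8.25 -7.32] twist [ 0.0004 -0.0644  0.0002]
  delta [-1.83  8.25 -7.32] twist [-2.0000e-04  3.0772e+00  5.0000e-04]
```

```bash
python3 -m handwheel '[{"delta_pos":[-0.6,0,-2.5],"twist":[0,-0.03,0],"jaw":0.3},{"delta_pos":[-1.2,0.5,-5],"twist":[0,-0.05,0],"jaw":0.3},{"delta_pos":[-1.7,1.5,-7],"twist":[0,-0.064,0],"jaw":0.3},{"delta_pos":[-1.8,3,-7.3],"twist":[0,-0.064,0],"jaw":0.3},{"delta_pos":[-1.8,5,-7.3],"twist":[0,-0.064,0],"jaw":0.3},{"delta_pos":[-1.8,7,-7.3],"twist":[0,-0.064,0],"jaw":0.3},{"delta_pos":[-1.8,8.3,-7.3],"twist":[0,-0.064,0],"jaw":0.3},{"delta_pos":[-1.8,9,-7.3],"twist":[0,-0.064,0],"jaw":0.3},{"delta_pos":[-1.8,9,-7.3],"twist":[0,-0.064,0],"jaw":0.3},{"delta_pos":[-1.8,9,-7.3],"twist":[0,-0.064,0],"jaw":0.3}]' 60
python3 cases.py 7 38 72 124
python3 - <<'E'
from h import *
c=load("scene7")
cv2.imwrite("pics/s7crop.png",cv2.resize(c["frame"][250:390,220:340,::-1],None,fx=4,fy=4,interpolation=cv2.INTER_CUBIC))
b=1.954-np.pi/2
go([548,-252.5,78],[np.cos(b),np.sin(b),0])
E
```

```text
time_s: 12.32
eef_pos: [548.8, -250.1, 92.6]
ee_rot: [-0.694, 0.694, 0.134, -0.134]
force: [-0.5, -1.1, -2.3]
grip_width: 0.644
scene 124.0 [255 309  25  44 761] ((568.9, -301.6), [57.1, 132.4], 1.9849) 123.5
t 12.42 pos [ 549.  -250.3   93.1] x [0.928 0.373 0.001] y [ 0.002 -0.001 -1.   ] F [-0.3 -0.2 -2.4] g 0.646 j [-0.62  0.61  1.42  0.    1.11 -1.  ]
  delta [-0.18  1.51 -0.16] twist [ 0.0017 -0.0011  0.0011]
  delta [-0.18  1.51 -0.16] twist [-1.8000e-03  3.1405e+00  2.7000e-03]
```

View pics/s7crop.png

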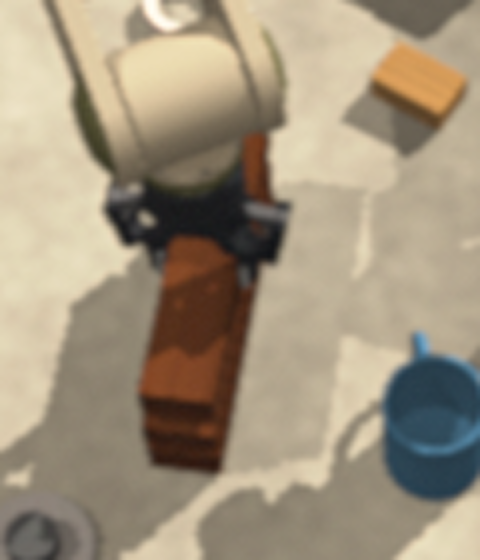

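```bash
python3 -m handwheel '[{"delta_pos":[-0.1,0.3,-0.1],"twist":[0,0,0],"jaw":0.3},{"delta_pos":[-0.1,0.7,-0.25],"twist":[0,0,0],"jaw":0.3},{"delta_pos":[-0.1,1.1,-0.25],"twist":[0,0,0],"jaw":0.3},{"delta_pos":[-0.1,1.4,-0.25],"twist":[0,0,0],"jaw":0.3},{"delta_pos":[-0.1,1.5,-0.25],"twist":[0,0,0],"jaw":0.3},{"delta_pos":[-0.1,1.5,-0.25],"twist":[0,0,0],"jaw":0.3},{"delta_pos":[-0.1,1.5,-0.25],"twist":[0,0,0],"jaw":0.65},{"delta_pos":[-0.1,1.5,-0.25],"twist":[0,0,0],"jaw":0.8},{"delta_pos":[-0.1,1.5,-0.25],"twist":[0,0,0],"jaw":1},{"delta_pos":[-0.1,1.5,-0.25],"twist":[0,0,0],"jaw":1}]' 60
python3 -m handwheel '[{"delta_pos":[0,-1,0],"twist":[0,0,0],"jaw":1},{"delta_pos":[0,-3,0],"twist":[0,0,0],"jaw":1},{"delta_pos":[0,-6,0],"twist":[0,0,0],"jaw":1},{"delta_pos":[0,-10,0],"twist":[0,0,0],"jaw":1},{"delta_pos":[0,-13,0],"twist":[0,0.05,0],"jaw":1},{"delta_pos":[0,-13,4],"twist":[0,0.1,0],"jaw":1},{"delta_pos":[0,-13,8],"twist":[0,0.15,0],"jaw":1},{"delta_pos":[0,-13,12],"twist":[0,0.2,0],"jaw":1},{"delta_pos":[-0.8,-13,16],"twist":[0,0.25,0],"jaw":1},{"delta_pos":[-1.6,-13,20],"twist":[0,0.3,0],"jaw":1}]' 60
python3 cases.py 8 38 72 108
python3 - <<'E'
from h import *
c=load("scene8")
cv2.imwrite("pics/s8crop.png",cv2.resize(c["frame"][180:400,200:400,::-1],None,fx=2.7,fy=2.7,interpolation=cv2.INTER_CUBIC))
# spindles: light wood in the top view
c=load("top8"); cv2.imwrite("pics/t8crop.png",cv2.resize(c["frame"][220:310,170:300,::-1],None,fx=6,fy=6,interpolation=cv2.INTER_CUBIC))
E
```

```text
time_s: 13.25
eef_pos: [548.6, -252.8, 76.8]
ee_rot: [-0.694, 0.694, 0.134, -0.134]
force: [-0.6, 0.3, -0.4]
grip_width: 0.997
time_s: 14.08
eef_pos: [458.0, -71.5, 207.4]
ee_rot: [-0.706, 0.707, 0.028, -0.028]
force: [0.2, 0.6, 0.5]
grip_width: 1.0
top 108.0 [ 381  233   78   42 1339] ((550.2, -258.7), [56.0, 221.3], 1.9538) 108.4
scene 108.0 [ 255  282   31   75 1328] ((547.6, -253.0), [55.5, 244.8], 1.9546) 107.7
```

View pics/s8crop.png

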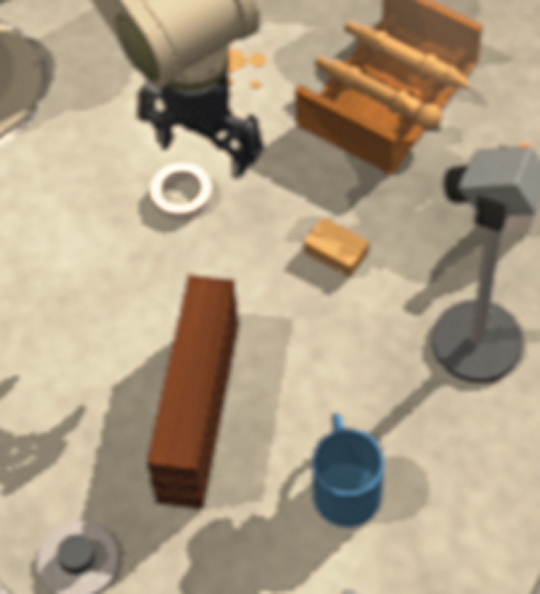

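View pics/t8crop.png

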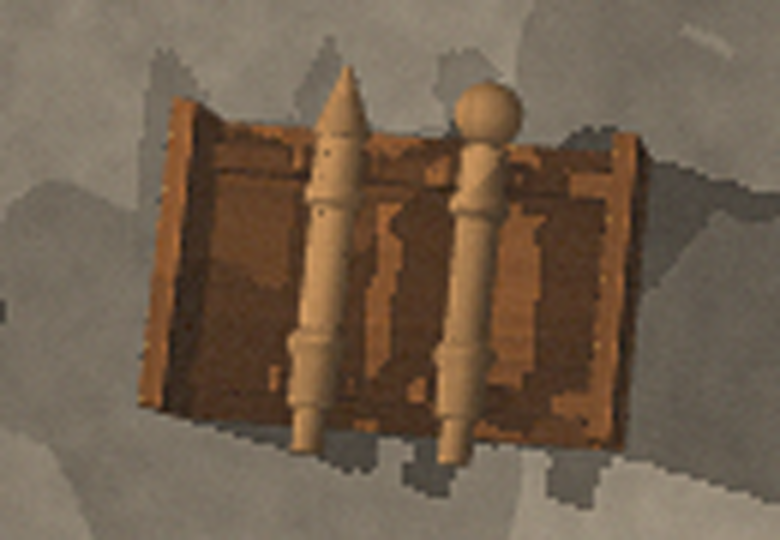

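The column looks neat in both views. The spindles are now exposed: in the crop, the ball is at (488,112) and its tenon end at (452,460). I'll measure the ball spindle.

Run:
```python
from h import *
c=load("top8")
f=lambda u,v:((u+.5)/6-.5+170,(v+.5)/6-.5+220)
b=ray(c,*f(488,112),46); t=ray(c,*f(452,463),46)
d=(b-t)[:2]; L=np.linalg.norm(d); yaw=np.arctan2(d[1],d[0]); d/=L
print("ball",b.round(1),"tail",t.round(1),"len",L,"(173) yaw",yaw,"origin",(b[:2]-83*d).round(1),(t[:2]+90*d).round(1))
o=(b[:2]-83*d+t[:2]+90*d)/2
xj=[-d[1],d[0],0]
go([o[0],o[1],170],xj)
```

```text
ball [596.3 235.5  46. ] tail [422.5 245.8  46. ] len 174.1347566292877 (173) yaw -0.058874487445187786 origin [513.5 240.4] [512.3 240.5]
t 14.18 pos [456.7 -69.3 207.7] x [ 0.996  0.084 -0.   ] y [-0.     0.001 -1.   ] F [ 0.9 -0.1  0. ] g 1.0 j [-0.41  0.2   1.71  0.    1.23 -0.49]
  delta [ 8.2   3.79 30.39] twist [-9.0000e-04 -1.4279e+00  3.0000e-04]
  delta [ 8.2   3.79 30.39] twist [-3.0000e-04  1.7137e+00 -9.0000e-04]
```

Run:
```python
from h import *
c=load("w6");Rm=cv2.Rodrigues(np.array(c["rvec"]))[0]
print((-Rm.T@np.array(c["tvec"])).round(0),(Rm[2]).round(3), "tcp about 511,275,190")
```

```text
[517. 352. 333.] [-0.019 -0.296 -0.955] tcp about 511,275,190
```

```bash
python3 -m handwheel '[{"delta_pos":[0.8,0,3],"twist":[0,0.12,0],"jaw":0.7},{"delta_pos":[1.6,0,6],"twist":[0,0.24,0],"jaw":0.7},{"delta_pos":[2.4,0,9],"twist":[0,0.36,0],"jaw":0.7},{"delta_pos":[3.2,0,12],"twist":[0,0.48,0],"jaw":0.7},{"delta_pos":[4,0,15],"twist":[0,0.6,0],"jaw":0.7},{"delta_pos":[4.8,0.5,18],"twist":[0,0.72,0],"jaw":0.7},{"delta_pos":[5.6,1,21],"twist":[0,0.84,0],"jaw":0.7},{"delta_pos":[6.4,1.5,24],"twist":[0,0.96,0],"jaw":0.7},{"delta_pos":[7.2,2,27],"twist":[0,1.08,0],"jaw":0.7},{"delta_pos":[8.2,2.5,30.4],"twist":[0,1.2,0],"jaw":0.7}]' 60
python3 - <<'E'
from h import *
d=np.array([np.cos(-.059),np.sin(-.059)])
go([513,240.4,170],[d[1],-d[0],0])
E
```

```text
time_s: 15.02
eef_pos: [516.3, 237.5, 182.3]
ee_rot: [0.599, -0.599, 0.376, -0.376]
force: [0.5, -0.3, 0.2]
grip_width: 0.697
t 15.02 pos [516.3 237.5 182.3] x [ 0.434 -0.901  0.   ] y [ 0.001 -0.    -1.   ] F [ 0.5 -0.3  0.2] g 0.697 j [ 0.23  0.45  1.44 -0.    1.26  1.35]
  delta [-0.4   1.23 -0.18] twist [-1.00e-03  5.08e-01  2.00e-04]
  delta [-0.4   1.23 -0.18] twist [ 3.0000e-04 -2.6336e+00  1.3000e-03]
```

```bash
python3 -m handwheel '[{"delta_pos":[-0.1,0,0],"twist":[0,0.12,0],"jaw":0.65},{"delta_pos":[-0.2,0,-0.1],"twist":[0,0.24,0],"jaw":0.65},{"delta_pos":[-0.3,0.5,-0.2],"twist":[0,0.36,0],"jaw":0.65},{"delta_pos":[-0.4,1,-0.2],"twist":[0,0.48,0],"jaw":0.65},{"delta_pos":[-0.4,2,-0.2],"twist":[0,0.508,0],"jaw":0.65},{"delta_pos":[-0.4,3,-0.2],"twist":[0,0.508,0],"jaw":0.65},{"delta_pos":[-0.4,3,-0.2],"twist":[0,0.508,0],"jaw":0.65},{"delta_pos":[-0.4,3,-0.2],"twist":[0,0.508,0],"jaw":0.65},{"delta_pos":[-0.4,3,-0.2],"twist":[0,0.508,0],"jaw":0.65},{"delta_pos":[-0.4,3,-0.2],"twist":[0,0.508,0],"jaw":0.65}]' 60
python3 - <<'E'
from h import *
from rig import imaging
c=imaging.capture("wrist"); pickle.dump(c,open("w9.pkl","wb"))
cv2.imwrite("pics/w9.png",c["frame"][:,:,::-1])
d=np.array([np.cos(-.059),np.sin(-.059)])
go([513,240.4,27],[d[1],-d[0],0])
E
```

```text
time_s: 15.85
eef_pos: [512.7, 239.0, 152.5]
ee_rot: [-0.487, 0.487, -0.513, 0.513]
force: [-0.0, 0.9, 1.5]
grip_width: 0.651
t 15.9 pos [512.7 239.  152.4] x [-0.052 -0.999 -0.   ] y [ 0.001  0.    -1.   ] F [ 0.1 -0.  -0.1] g 0.65 j [0.23 0.47 1.48 0.   1.19 1.85]
  delta [-1.400e-01  1.254e+01  1.000e-02] twist [-0.001   0.0067 -0.0003]
  delta [-1.400e-01  1.254e+01  1.000e-02] twist [-5.0000e-04 -3.1349e+00  1.6000e-03]
```

View pics/w9.png

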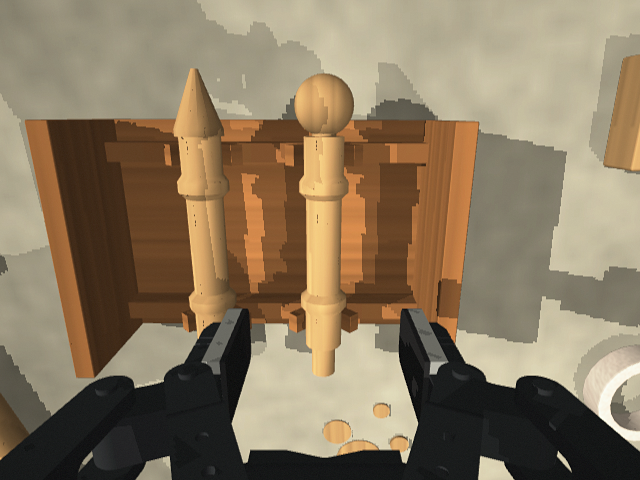

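Run:
```python
from h import *
c=load("w9")
b=ray(c,324,104,48); t=ray(c,324,374,50)
# beads inner edges: rows ~199 (front), ~291 (rear) -> waist centre
w1=ray(c,324,199,57); w2=ray(c,324,291,57)
print(b.round(1),t.round(1),np.linalg.norm(b-t).round(1),"waist ends",w1.round(1),w2.round(1),((w1+w2)/2).round(1),np.linalg.norm(w1-w2).round(1))
d=(b-t)[:2]; print(np.arctan2(d[1],d[0]), (b[:2]-83*d/np.linalg.norm(d)).round(1))
```

```text
[595.6 233.8  48. ] [421.7 243.1  50. ] 174.1 waist ends [543.4 236.6  57. ] [485.9 239.6  57. ] [514.7 238.1  57. ] 57.6
-0.05323836612591446 [512.7 238.2]
```

The wrist view has the ball at (324,103) and the tail at (324,374), so the spindle runs centred between the fingers. Both views put its origin at about (513, 239). I'll descend to the waist.

```bash
python3 -m handwheel '[{"delta_pos":[0,1.5,0],"twist":[0,0,0],"jaw":0.6},{"delta_pos":[0,3.5,0],"twist":[0,0,0],"jaw":0.6},{"delta_pos":[0,5.5,0],"twist":[0,0,0],"jaw":0.6},{"delta_pos":[0,7.5,0],"twist":[0,0,0],"jaw":0.6},{"delta_pos":[0,9.5,0],"twist":[0,0,0],"jaw":0.6},{"delta_pos":[0,11.5,0],"twist":[0,0,0],"jaw":0.6},{"delta_pos":[0,12.4,0],"twist":[0,0,0],"jaw":0.6},{"delta_pos":[0,12.5,0],"twist":[0,0,0],"jaw":0.6},{"delta_pos":[0,12.5,0],"twist":[0,0,0],"jaw":0.4},{"delta_pos":[0,12.5,0],"twist":[0,0,0],"jaw":0.3}]' 40
python3 - <<'E'
from h import *
go([513,239,27])
E
```

```text
time_s: 16.73
eef_pos: [513.1, 239.2, 28.1]
ee_rot: [-0.487, 0.486, -0.513, 0.513]
force: [-0.0, -0.0, -0.6]
grip_width: 0.325
t 16.73 pos [513.1 239.2  28.1] x [-0.053 -0.999 -0.001] y [ 0.002  0.    -1.   ] F [-0.  -0.  -0.6] g 0.325 j [ 0.23  0.63  1.58 -0.    0.92  1.85]
  delta [ 0.02  0.11 -0.01] twist [-0.0019 -0.     -0.0005]
  delta [ 0.02  0.11 -0.01] twist [ 8.0000e-04  3.1416e+00 -3.0000e-03]
```

```bash
python3 -m handwheel '[{"delta_pos":[0,0,0],"twist":[0,0,0],"jaw":0.2},{"delta_pos":[0,0,0],"twist":[0,0,0],"jaw":0.1},{"delta_pos":[0,0,0],"twist":[0,0,0],"jaw":0},{"delta_pos":[0,0,0],"twist":[0,0,0],"jaw":0},{"delta_pos":[0,0,0],"twist":[0,0,0],"jaw":0},{"delta_pos":[0,0,0],"twist":[0,0,0],"jaw":0},{"delta_pos":[0,-0.5,0],"twist":[0,0,0],"jaw":0},{"delta_pos":[0,-1.5,0],"twist":[0,0,0],"jaw":0},{"delta_pos":[0,-2.5,0],"twist":[0,0,0],"jaw":0},{"delta_pos":[0,-4,0],"twist":[0,0,0],"jaw":0}]' 60
python3 -m handwheel '[{"delta_pos":[0,-2,0],"twist":[0,0,0],"jaw":0},{"delta_pos":[0,-4,0],"twist":[0,0,0],"jaw":0},{"delta_pos":[0,-6.5,0],"twist":[0,0,0],"jaw":0},{"delta_pos":[0,-9,0],"twist":[0,0,0],"jaw":0},{"delta_pos":[0,-11,0],"twist":[0,0,0],"jaw":0},{"delta_pos":[0,-13,0],"twist":[0,0,0],"jaw":0},{"delta_pos":[0,-13.5,0],"twist":[0,0,0],"jaw":0},{"delta_pos":[0,-14,0],"twist":[0,0,0],"jaw":0},{"delta_pos":[0,-14,0],"twist":[0,0,0],"jaw":0},{"delta_pos":[0,-14,0],"twist":[0,0,0],"jaw":0}]'
python3 - <<'E'
from h import *
from rig import imaging
for n in ("wrist","top","scene"):
    c=imaging.capture(n); pickle.dump(c,open(n+"10.pkl","wb"))
    cv2.imwrite(f"pics/{n}10.png",c["frame"][:,:,::-1])
go([513,239,200])
E
```

```text
time_s: 17.57
eef_pos: [511.9, 238.7, 67.4]
ee_rot: [0.486, -0.487, 0.513, -0.513]
force: [-0.0, -1.3, -1.6]
grip_width: 0.236
time_s: 18.4
eef_pos: [512.0, 238.8, 206.0]
ee_rot: [0.486, -0.487, 0.513, -0.513]
force: [-0.8, -0.3, -0.4]
grip_width: 0.241
t 18.55 pos [512.  238.9 205.8] x [-0.053 -0.999  0.001] y [-0.002 -0.    -1.   ] F [-0.9  0.2 -1.7] g 0.232 j [ 0.23  0.42  1.41 -0.    1.31  1.85]
  delta [-0.02  0.58  0.1 ] twist [ 0.0018 -0.      0.0006]
  delta [-0.02  0.58  0.1 ] twist [-9.0000e-04  3.1416e+00  2.9000e-03]
```

View pics/wrist10.png

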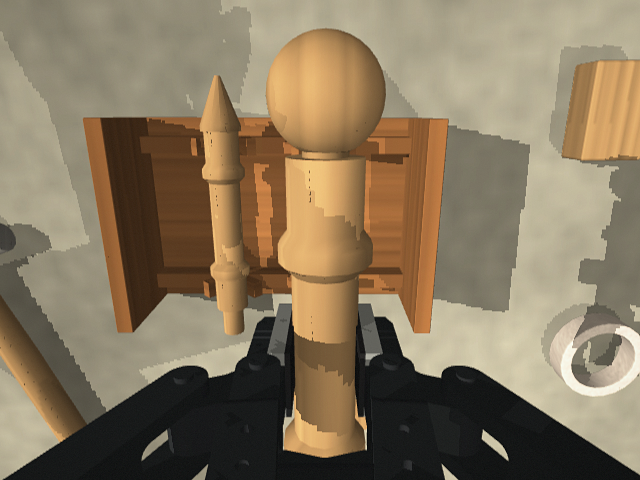

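View pics/scene10.png

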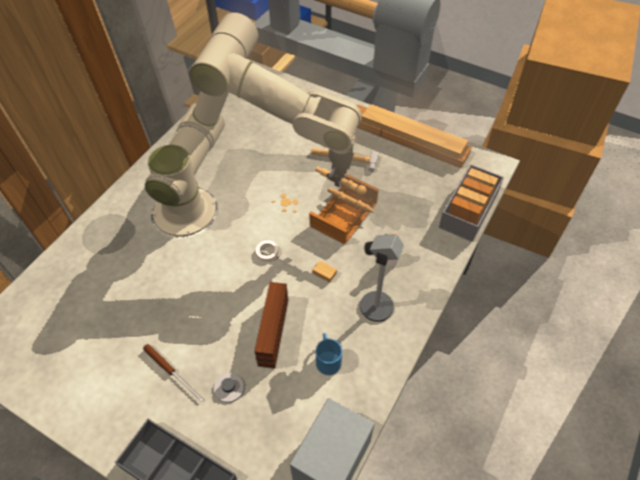

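```bash
cat > ballm.py <<'E'
from h import *
def sphere(P,r=17):
    from scipy.optimize import least_squares
    s=least_squares(lambda c:np.linalg.norm(P-c,axis=1)-r,P.mean(0)+[0,0,-10],loss="soft_l1")
    return s.x,np.std(s.fun)
def wood(c):
    f=c["frame"].astype(int); return (f[...,0]>1.15*f[...,2])
E
python3 - <<'E'
from ballm import *
from rig import telemetry
s=telemetry.sense();T=tool(s);A=T.as_matrix();p=s["eef_pos"]
c=load("wrist10");W=cloud(c)
v,u=np.mgrid[0:480,0:640]
m=((u-326)**2+(v-91)**2<50**2)
b,e=sphere(W[m]); print("ball",b.round(1),e,"tool",(A.T@(b-p)).round(1))
# waist / bead crest: top points per row of the axis column
for r in (190,240,300,360,400):
    q=np.nanmedian(W[r,315:337],0); print(r,q.round(1),(A.T@(q-p)).round(1))
E
```

```text
Traceback (most recent call last):
  File "ballm.py", line 4, in sphere
    s=least_squares(lambda c:np.linalg.norm(P-c,axis=1)-r,P.mean(0)+[0,0,-10],loss="soft_l1")
ValueError: Initial guess is outside of provided bounds
```

```bash
sed -i 's/^    s=least/    P=P[np.isfinite(P).all(1)]\n    s=least/' ballm.py
python3 - <<'E'
from ballm import *
from rig import telemetry
s=telemetry.sense();T=tool(s);A=T.as_matrix();p=s["eef_pos"]
c=load("wrist10");W=cloud(c)
v,u=np.mgrid[0:480,0:640]
m=((u-326)**2+(v-91)**2<50**2)
P=W[m]; print(len(P),np.isfinite(P).all(1).sum())
b,e=sphere(P); print("ball",b.round(1),e,"tool",(A.T@(b-p)).round(1))
for r in (190,240,300,360,400):
    q=np.nanmedian(W[r,315:337],0); print(r,q.round(1),(A.T@(q-p)).round(1))
# camera head from top10/scene10 images repeated plane fit
E
```

```text
7825 7797
ball [594.1 233.1 222.8] 0.5377760010005137 tool [  1.5 -17.1  82.3]
190 [569.  234.4 234.6] [  1.5 -28.9  57.1]
240 [554.9 235.1 235.1] [  1.5 -29.4  43. ]
300 [535.6 236.1 233.7] [  1.5 -27.9  23.7]
360 [515.3 237.2 234.1] [  1.5 -28.3   3.4]
400 [500.2 238.  233.9] [  1.5 -28.1 -11.8]
```

Run:
```python
from h import *
tq=np.array([(u/8+305,v/8+120) for u,v in [(165,140),(312,122),(328,300),(190,318)]])
sq=np.array([(u/8+350,v/8+225) for u,v in [(180,183),(320,180),(360,88),(216,92)]])
for n,poly in (("top",tq),("scene",sq)):
    m=np.zeros((480,640),np.uint8); cv2.fillPoly(m,[poly.round().astype(np.int32)],1)
    Z=[]
    for k in "0 3 4 5 7 8 10".split():
        c=load(n+k); Z.append(c["z_map"])
    z=np.median(np.array(Z),0); c["z_map"]=z; W=cloud(c)
    P=W[m>0]; P=P[np.isfinite(P).all(1)]
    for _ in range(5):
        cc=P.mean(0); nn=np.linalg.svd(P-cc)[2][2]; d=(P-cc)@nn; P=P[abs(d)<2.5*np.std(d)+.3]
    nn*=np.sign(nn[2])
    print(n,len(P),cc.round(1),nn.round(3),"pitch",np.arctan2(np.hypot(*nn[:2]),nn[2]).round(3),"yaw",np.arctan2(-nn[1],-nn[0]).round(3),np.std(d).round(2))
    # whole head extents along estimated axes
```

```text
top 435 [780.2 -10.  363.9] [-0.533 -0.082  0.842] pitch 0.57 yaw 0.153 1.4
scene 243 [783.3 -13.8 366.3] [-0.535 -0.073  0.841] pitch 0.571 yaw 0.136 1.02
```

Run:
```python
from h import *
for n in ("top8","scene8"):
    c=load(n);f=cv2.cvtColor(c["frame"],cv2.COLOR_RGB2GRAY);W=cloud(c)
    hsv=cv2.cvtColor(c["frame"],cv2.COLOR_RGB2HSV)
    m=(W[...,2]<22)&(W[...,2]>-12)&(abs(W[...,0]-780)<90)&(abs(W[...,1]+10)<90)
    sub=f[m]; print(n,np.percentile(sub,[5,25,50,75,95]))
    # per-pixel saturation: foot is grey, table is warm
    fr=c["frame"].astype(int); warm=(fr[...,0]-fr[...,2])
    print(np.percentile(warm[m],[5,25,50,75,95]))
    mm=(m&(warm<14)&(f<92)).astype(np.uint8)
    mm=cv2.morphologyEx(mm,cv2.MORPH_OPEN,np.ones((3,3)))
    k,lab,st,ce=cv2.connectedComponentsWithStats(mm); i=1+np.argmax(st[1:,4]); print(st[i],ce[i].round(1))
    cn,_=cv2.findContours((lab==i).astype(np.uint8),cv2.RETR_EXTERNAL,cv2.CHAIN_APPROX_NONE)
    p=np.array([ray(c,u,v,8)[:2] for u,v in max(cn,key=len)[:,0]])
    print("extent",p.min(0).round(),p.max(0).round(),cv2.minEnclosingCircle(p.astype(np.float32)))
    o=cv2.resize(c["frame"][:,:,::-1],None,fx=1,fy=1); o=o.copy(); o[lab==i]=(0,0,255)
    u0,v0=(290,120) if n=="top8" else (340,225)
    cv2.imwrite(f"pics/foot_{n}.png",cv2.resize(o[v0:v0+100,u0:u0+90],None,fx=5,fy=5,interpolation=cv2.INTER_NEAREST))
```

```text
top8 [ 65.6  78.  116.  130.  135. ]
[ 4.  9. 23. 27. 29.]
[317 165  35  33 720] [333.6 182.6]
extent [736. -61.] [838.  45.] ((790.1739501953125, -8.28791332244873), 56.0616569519043)
scene8 [ 86.   104.   166.5  192.   198.55]
[ 5. 10. 36. 42. 44.]
[363 305  14  13  71] [369.6 311. ]
extent [762. -63.] [792. -11.] ((780.5303344726562, -36.27661895751953), 26.43282699584961)
```

```bash
cat > fin.py <<'E'
from h import *
from rig import telemetry
import sys
back=float(sys.argv[1]); cen=np.array([790.5,-8,340]); th,ya=.565,.138
h=np.array([np.cos(th)*np.cos(ya),np.cos(th)*np.sin(ya),np.sin(th)])
y=-np.array([-np.sin(th)*np.cos(ya),-np.sin(th)*np.sin(ya),np.cos(th)])
x=np.cross(y,h); view=cen-160*h
tcp=view-(1.2*x-17.2*y+82.5*h)-back*h
print("view",view.round(1),"tcp",tcp.round(1),"x",x.round(3),"h",h.round(3))
go(tcp,x,y)
s=telemetry.sense();A=tool(s).as_matrix()
b=s["eef_pos"]+A@[1.2,-17.2,82.5]; print("ball est",b.round(1),"err",(b-view).round(1),"ang",np.arccos(A[:,2]@h))
E
python3 fin.py 80
```

```text
view [656.7 -26.6 254.3] tcp [529.7 -43.  152.8] x [ 0.138 -0.99   0.   ] h [0.837 0.116 0.535]
t 18.55 pos [512.  238.9 205.8] x [-0.053 -0.999  0.001] y [-0.002 -0.    -1.   ] F [-0.9  0.2 -1.7] g 0.232 j [ 0.23  0.42  1.41 -0.    1.31  1.85]
  delta [28.06  5.31  3.26] twist [ 0.5652 -0.1855  0.0543]
  delta [28.06  5.31  3.26] twist [-0.0794  2.8395  0.8271]
ball est [594.3 233.4 222.9] err [-62.3 259.9 -31.5] ang 0.5947369726400178
```

```bash
python3 -m handwheel '[{"delta_pos":[1.5,0,0.2],"twist":[0,0,0],"jaw":0},{"delta_pos":[4,0,0.5],"twist":[0.03,-0.01,0],"jaw":0},{"delta_pos":[7,0,1],"twist":[0.09,-0.03,0.01],"jaw":0},{"delta_pos":[10,0,1.4],"twist":[0.16,-0.05,0.015],"jaw":0},{"delta_pos":[13.5,0,1.7],"twist":[0.24,-0.08,0.023],"jaw":0},{"delta_pos":[17,0,2.1],"twist":[0.32,-0.105,0.031],"jaw":0},{"delta_pos":[20.5,0,2.5],"twist":[0.4,-0.13,0.038],"jaw":0},{"delta_pos":[23.5,0.5,2.9],"twist":[0.47,-0.155,0.045],"jaw":0},{"delta_pos":[26,1,3.1],"twist":[0.53,-0.174,0.051],"jaw":0},{"delta_pos":[28,2,3.3],"twist":[0.565,-0.185,0.054],"jaw":0}]'
python3 fin.py 60
```

```text
time_s: 19.38
eef_pos: [530.3, -43.8, 187.3]
ee_rot: [0.661, -0.362, 0.315, -0.577]
force: [0.7, 0.4, 0.1]
grip_width: 0.237
view [656.7 -26.6 254.3] tcp [546.4 -40.7 163.5] x [ 0.138 -0.99   0.   ] h [0.837 0.116 0.535]
t 19.38 pos [530.3 -43.8 187.3] x [ 0.136 -0.991  0.002] y [ 0.535  0.072 -0.842] F [0.7 0.4 0.1] g 0.237 j [-0.45  0.13  1.97  0.54  0.62  0.61]
  delta [-0.09  2.89  0.1 ] twist [-0.0048 -0.0002  0.0024]
  delta [-0.09  2.89  0.1 ] twist [-0.0038  3.1414 -0.0075]
ball est [590.  -36.7 246.3] err [-66.6 -10.1  -8. ] ang 0.004766880402982399
```

Pose reached. I'll go to 60 mm short of the view point and look.

```bash
python3 -m handwheel '[{"delta_pos":[-0.1,0.5,0],"twist":[0,0,0],"jaw":0},{"delta_pos":[-0.1,1.2,0.1],"twist":[0,0,0],"jaw":0},{"delta_pos":[-0.1,2,0.1],"twist":[0,0,0],"jaw":0},{"delta_pos":[-0.1,2.6,0.1],"twist":[0,0,0],"jaw":0},{"delta_pos":[-0.1,2.9,0.1],"twist":[0,0,0],"jaw":0},{"delta_pos":[-0.1,2.9,0.1],"twist":[0,0,0],"jaw":0},{"delta_pos":[-0.1,2.9,0.1],"twist":[0,0,0],"jaw":0},{"delta_pos":[-0.1,2.9,0.1],"twist":[0,0,0],"jaw":0},{"delta_pos":[-0.1,2.9,0.1],"twist":[0,0,0],"jaw":0},{"delta_pos":[-0.1,2.9,0.1],"twist":[0,0,0],"jaw":0}]'
python3 - <<'E'
from h import *
from rig import imaging
ims=[]
for n,(u,v) in (("wrist",(0,0)),("top",(260,110)),("scene",(300,180))):
    c=imaging.capture(n); pickle.dump(c,open(n+"11.pkl","wb"))
    f=c["frame"][:,:,::-1]
    cv2.imwrite(f"pics/{n}11.png",f if n=="wrist" else cv2.resize(f[v:v+120,u:u+150],None,fx=5,fy=5,interpolation=cv2.INTER_CUBIC))
E
python3 fin.py 0
```

```text
time_s: 20.22
eef_pos: [546.7, -38.7, 163.3]
ee_rot: [0.661, -0.363, 0.316, -0.576]
force: [0.3, 0.5, -0.7]
grip_width: 0.241
view [656.7 -26.6 254.3] tcp [596.6 -33.7 195.6] x [ 0.138 -0.99   0.   ] h [0.837 0.116 0.535]
t 20.37 pos [546.7 -38.8 163.2] x [ 0.137 -0.991 -0.   ] y [ 0.532  0.074 -0.844] F [-0.1 -0.3 -0.7] g 0.237 j [-0.42  0.2   1.95  0.56  0.56  0.59]
  delta [ 0.18 -0.05  5.97] twist [-0.0014 -0.0006  0.0003]
  delta [ 0.18 -0.05  5.97] twist [-4.0000e-04  3.1409e+00 -2.1000e-03]
ball est [606.6 -31.7 222. ] err [-50.   -5.1 -32.3] ang 0.0015055122922473063
```

View pics/wrist11.png

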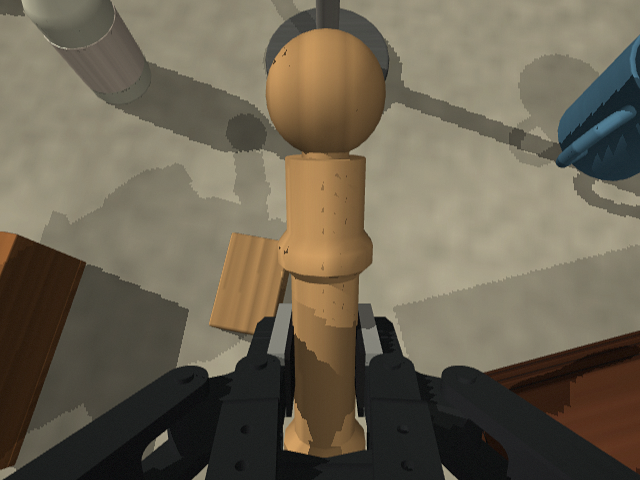

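View pics/top11.png

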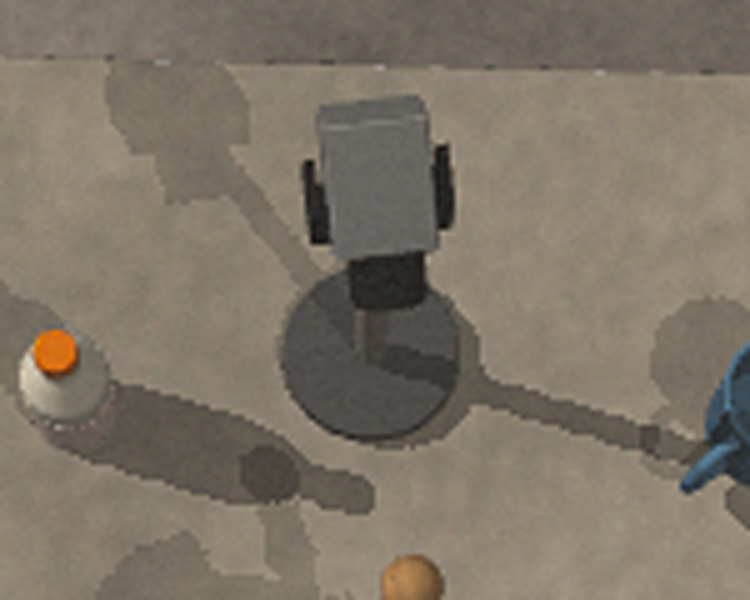

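View pics/scene11.png

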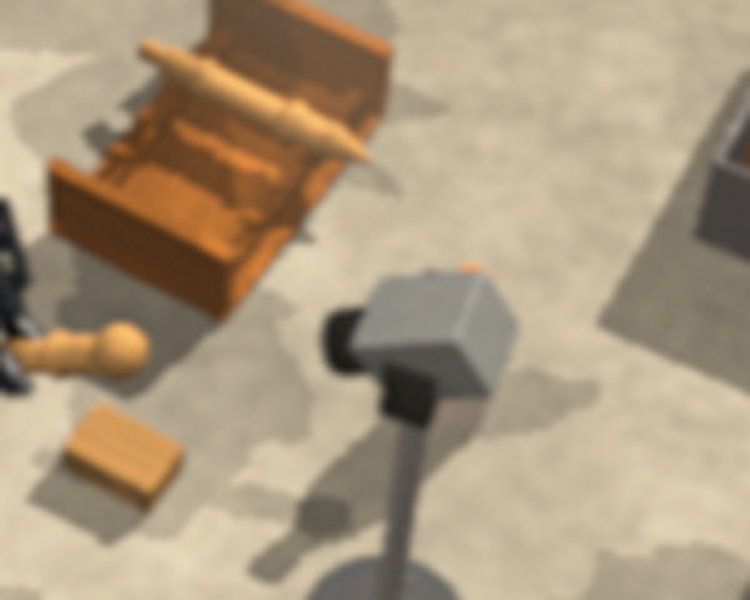

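```bash
python3 -m handwheel '[{"delta_pos":[0,0,0.3],"twist":[0,0,0],"jaw":0},{"delta_pos":[0.1,0,1],"twist":[0,0,0],"jaw":0},{"delta_pos":[0.15,0,2],"twist":[0,0,0],"jaw":0},{"delta_pos":[0.15,0,3],"twist":[0,0,0],"jaw":0},{"delta_pos":[0.15,0,4],"twist":[0,0,0],"jaw":0},{"delta_pos":[0.15,0,5],"twist":[0,0,0],"jaw":0},{"delta_pos":[0.15,0,5.7],"twist":[0,0,0],"jaw":0},{"delta_pos":[0.15,0,6],"twist":[0,0,0],"jaw":0},{"delta_pos":[0.15,0,6],"twist":[0,0,0],"jaw":0},{"delta_pos":[0.15,0,6],"twist":[0,0,0],"jaw":0}]'
python3 fin.py 0
python3 - <<'E'
from ballm import *
from rig import imaging
for n,(u,v) in (("wrist",(0,0)),("top",(260,110)),("scene",(300,180))):
    c=imaging.capture(n); pickle.dump(c,open(n+"12.pkl","wb"))
    f=c["frame"][:,:,::-1]; W=cloud(c)
    cv2.imwrite(f"pics/{n}12.png",f if n=="wrist" else cv2.resize(f[v:v+120,u:u+150],None,fx=5,fy=5,interpolation=cv2.INTER_CUBIC))
    fr=c["frame"].astype(int)
    m=(np.linalg.norm(W-[656.7,-26.6,254.3],axis=-1)<24)&(fr[...,0]>1.3*fr[...,2])
    o=-cv2.Rodrigues(np.array(c["rvec"]))[0].T@np.array(c["tvec"])
    from scipy.optimize import least_squares
    P=W[m]; d=P.mean(0)-o; d/=np.linalg.norm(d)
    s=least_squares(lambda q:np.linalg.norm(P-q,axis=1)-17,P.mean(0)+10*d,loss="soft_l1")
    print(n,m.sum(),"ball",s.x.round(1))
E
```

```text
time_s: 21.2
eef_pos: [596.8, -33.2, 195.0]
ee_rot: [0.661, -0.363, 0.317, -0.576]
force: [0.5, -0.6, -0.0]
grip_width: 0.237
view [656.7 -26.6 254.3] tcp [596.6 -33.7 195.6] x [ 0.138 -0.99   0.   ] h [0.837 0.116 0.535]
t 21.2 pos [596.8 -33.2 195. ] x [ 0.137 -0.991 -0.001] y [ 0.531  0.074 -0.844] F [ 0.5 -0.6 -0. ] g 0.237 j [-0.37  0.26  1.78  0.45  0.64  0.77]
  delta [ 0.04 -0.07  0.01] twist [-0.0007 -0.0007 -0.0002]
  delta [ 0.04 -0.07  0.01] twist [ 3.0000e-04  3.1409e+00 -1.1000e-03]
ball est [656.9 -26.2 253.7] err [ 0.2  0.4 -0.6] ang 0.0009484962252213562
wrist 13497 ball [656.1 -26.6 252.9]
top 145 ball [654.3 -25.6 253.9]
scene 117 ball [653.3 -28.1 254.3]
```

View pics/top12.png

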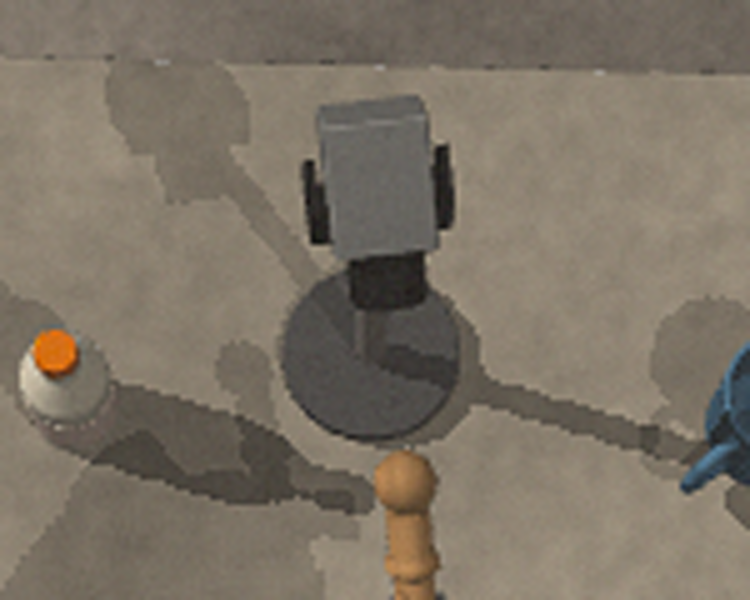

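View pics/scene12.png

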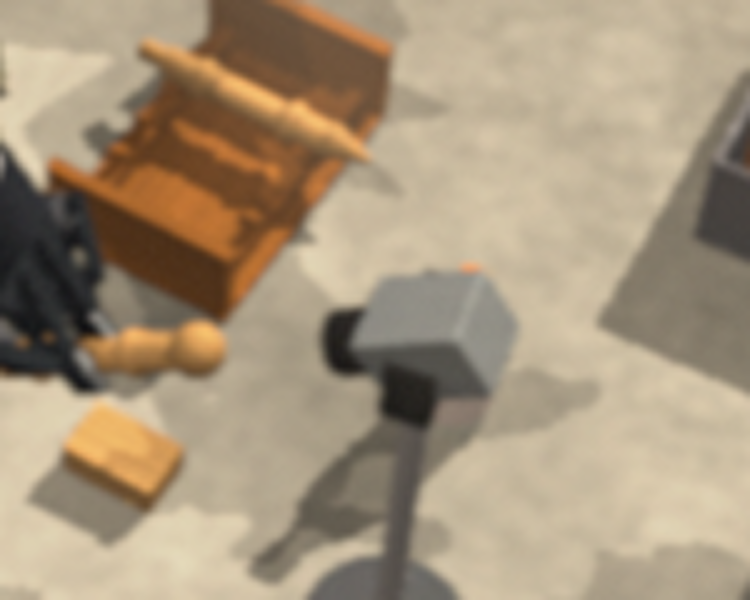

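```bash
python3 -m handwheel '[{"delta_pos":[0,0,0],"twist":[0,0,0],"jaw":0},{"delta_pos":[0,0,0],"twist":[0,0,0],"jaw":0},{"delta_pos":[0,0,0],"twist":[0,0,0],"jaw":0},{"delta_pos":[0,0,0],"twist":[0,0,0],"jaw":0},{"delta_pos":[0,0,0],"twist":[0,0,0],"jaw":0},{"delta_pos":[0,0,0],"twist":[0,0,0],"jaw":0},{"delta_pos":[0,0,0],"twist":[0,0,0],"jaw":0},{"delta_pos":[0,0,0],"twist":[0,0,0],"jaw":0},{"delta_pos":[0,0,0],"twist":[0,0,0],"jaw":0},{"delta_pos":[0,0,0],"twist":[0,0,0],"jaw":0}]'
python3 cases.py 13 108; python3 fin.py 0
python3 - <<'E'
from rig import telemetry
print(abs(telemetry.sense()["dq"]).max())
E
```

```text
time_s: 22.18
eef_pos: [597.0, -33.3, 195.2]
ee_rot: [0.661, -0.363, 0.316, -0.576]
force: [-0.5, -0.2, -0.9]
grip_width: 0.236
top 108.0 [ 375  233   84   46 1526] ((546.7, -250.8), [55.9, 239.5], 1.9599) 108.4
scene 108.0 [ 255  282   31   74 1301] ((548.6, -254.3), [56.1, 241.0], 1.9495) 108.1
view [656.7 -26.6 254.3] tcp [596.6 -33.7 195.6] x [ 0.138 -0.99   0.   ] h [0.837 0.116 0.535]
t 22.28 pos [597.  -33.3 195.2] x [ 0.137 -0.991 -0.   ] y [ 0.531  0.074 -0.844] F [ 0.3 -0.1 -0.1] g 0.236 j [-0.37  0.26  1.78  0.45  0.64  0.77]
  delta [ 0.04 -0.06 -0.02] twist [-0.0012 -0.0006  0.0001]
  delta [ 0.04 -0.06 -0.02] twist [-1.000e-04  3.141e+00 -1.800e-03]
ball est [657.  -26.2 254. ] err [ 0.4  0.4 -0.3] ang 0.0013181298351021317
0.0011738386381298681
```

View pics/scene13.png

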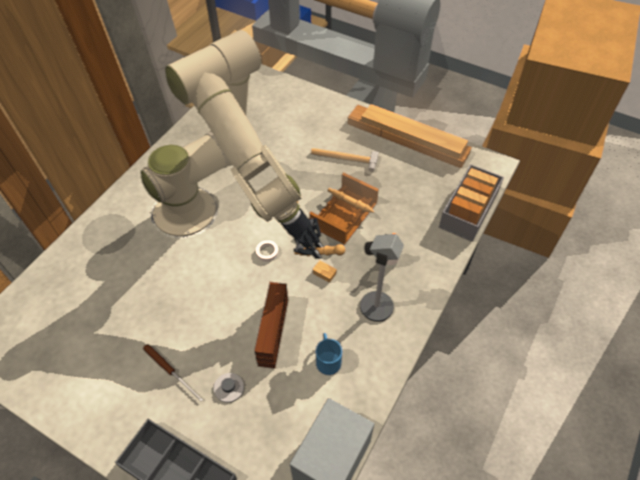

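The column stands at (272,325) in the scene view, and its top measures (546.7, −250.8) at z 108. The ball is held at (335,250) facing the lens, and the arm is still.

```bash
python3 -c "
from rig import ctrl
print(ctrl.finish_job())"
```

```text
the job is handed in; nothing more can be done
None
```

I placed case_top and then case_low squarely on case_base. I then took the ball-ended spindle by its waist and handed the job in at about 22 s, holding it still in front of the lens. The hand-in gives no verdict, so these are my own last checks:

- **Column:** from above, the top of case_low measured (546.7, −250.8) mm at height 108. The foot case was at about (547, −250). The angle agrees within about 0.01 rad. The side camera reads 2 to 4 mm differently, but its reading of the foot case was off in the same direction.
- **Spindle:** the ball centre came out at (657, −26, 254) mm from the arm's pose, against a view point of (656.7, −26.6, 254.3). The three cameras put it within 1.5 to 4 mm of the view point. The arm's pose puts the spindle axis within about 0.002 rad of the lens axis I measured.
- **At rest:** the fingers were closed on the waist (opening 0.24), and joint speeds were about 0.001 rad/s.
- **Disagreements:**
  - **Lens axis:** its slope came out between 0.53 and 0.57 rad by different methods, and its turn between 0.13 and 0.15. I used 0.565 and 0.138.
  - **Camera head:** its centre differed by about 5 mm between the corner fit and the plane and foot fits. I went with the plane and foot fits. Both spreads are well inside the allowed error.
- **Other things:** the pointed spindle and the bystanders looked undisturbed in the last picture. I did not measure them.

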